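# View the gem dishes over the lamp and store them

## Task

Unlock the dish store: draw the red-headed pin out of its bore, leave it hanging upright in the yellow notch beside it, and slide the cover fully open. Then take the gem dishes that are there one by one in the order purple, green, blue, orange: hold each level and still between the red pointers of the lit stand for about two seconds with its underside at pointer height, then set it down flat and centred on a free dark disc of the store. When all have been viewed, turn the dimmer fully anticlockwise to off; leave the jar and the magnifier alone, and finish with every dish on its disc, the pin still parked and the cover still open.

Things in the scene. Friction and masses are not known exactly. Their poses are not given: they have to be found in the camera images.
- rack: fixed wooden dish store, floor 12 mm thick, x -90 to 190, y +-125 mm, three dark disc marks along y; origin on the table under the middle mark; +x to its back, where the cover slides. Side walls 44 mm high at y = +-120 mm, back wall at x = 185 mm, open front. Outside the -y wall: lock block (50 x 44 mm, 44 mm high, centre x 30, y -147 mm), then a yellow plate 60 mm high with the notch
- place1 (a point): centre of disc mark 1 (dark disc 68 mm across) on the rack's floor, 12 mm above the table; marks are 76 mm apart along the rack's y
- place2 (a point): centre of disc mark 2 (dark disc 68 mm across) on the rack's floor, 12 mm above the table; marks are 76 mm apart along the rack's y
- place3 (a point): centre of disc mark 3 (dark disc 68 mm across) on the rack's floor, 12 mm above the table; marks are 76 mm apart along the rack's y
- cover (a joint): slide of the flat aluminium cover, m: 0 closed (front edge 15 mm in front of the mark centres), 0.10 fully open (front edge 85 mm behind them); grows along the rack's +x. Plate 46 to 52 mm above the table; 2 N friction, stays where left. With the pin in the bore it moves only about 3 mm
- cover_handle (a point): centre of the black upright grip on the cover: 12 mm thick along the rack's x, 50 mm along y, 30 mm tall (52 to 82 mm above the table); point 67 mm above the table; axes as the rack, moves with the cover
- pin: loose steel locking pin, 0.05 kg, upright in the lock bore (13 mm wide, mouth 52 mm above the table at rack x 30, y -147 mm) through the cover's ear: shank 10 mm diameter, 46 mm long, all in the bore; collar 26 mm across, 4 mm thick; red round grip 16 mm diameter, 32 mm tall; 82 mm in all; origin at the shank's lower tip, z up to the grip
- pin_collar (a point): on the pin's axis at the underside of the collar, 46 mm above its tip
- pin_grip (a point): on the pin's axis, middle of the red grip, 68 mm above its tip
- notch (a point): parking notch: slot 14 mm wide (rack x), 28 mm long between two yellow prongs that stick out to the rack's -y, open at the -y end, above and below; the point is mid-slot on the prongs' top, 60 mm above the table, axes as the rack. The shank enters from the open end or from above, the collar rests on the prongs, so pin_collar comes to this point
- stand: fixed light stand: black box 150 x 150 x 30 mm with a lit white top, two posts 168 mm tall at its y = +-120 mm with red pointers reaching in to y = +-72 mm at 165 mm height; in front (-x) a grey console 20 mm high with the dimmer; origin on the table under the lit panel's centre
- view (a point): the marked viewing pose: midway between the two red pointer tips, 165 mm above the table; a dish's underside centre belongs here; axes as the stand
- dimmer (a joint): the lamp's dimmer knob, rad: 0 = off, at the anticlockwise end stop (seen from above); grows clockwise; friction 0.03 N m, stays where left
- dimmer_grip (a point): on the knob's axis, middle of its bar grip, 57 mm above the table; z up, x along the bar (42 mm long, 14 mm thick, 32 mm tall, top 64 mm above the table); turns with the knob; below the bar is a 44 mm disc, top 34 mm above the table
- board: fixed white sorting board 240 x 240 x 3 mm on which the dishes stand at the start; origin on the table under its centre
- dish_purple: closed round gem dish with purple stones showing under its flat clear lid, black base; 56 mm across, 22 mm high, 0.05 to 0.1 kg; origin at the centre of its underside, z up through the lid. Absent in some runs
- dish_green: closed round gem dish with green stones showing under its flat clear lid, black base; 56 mm across, 22 mm high, 0.05 to 0.1 kg; origin at the centre of its underside, z up through the lid. Absent in some runs
- dish_blue: closed round gem dish with blue stones showing under its flat clear lid, black base; 56 mm across, 22 mm high, 0.05 to 0.1 kg; origin at the centre of its underside, z up through the lid. Absent in some runs
- dish_orange: closed round gem dish with orange stones showing under its flat clear lid, black base; 56 mm across, 22 mm high, 0.05 to 0.1 kg; origin at the centre of its underside, z up through the lid. Absent in some runs
- stone_a: loose pink pebble on the sorting board, about 25 mm across and 18 mm high; no part of the job (may be shifted); origin under its centre
- stone_b: loose ochre pebble on the sorting board, about 25 mm across and 18 mm high; no part of the job (may be shifted); origin under its centre
- stone_c: loose dark pebble on the sorting board, about 25 mm across and 18 mm high; no part of the job (may be shifted); origin under its centre
- jar: amber glass jar with a steel lid, 60 mm across, 85 mm high, loose, beyond the sorting board; leave it alone; origin under its centre
- loupe: black and steel stand magnifier, 44 mm across, 52 mm high, loose, beyond the sorting board; leave it alone; origin under its centre

How it is judged:
By the outcome, as a careful person would: the job done as asked, in the order asked, and still so for the second after the job is handed in, with the robot touching nothing.
Of dish_purple, dish_green, dish_blue, dish_orange only 2 to 3 are there at a start; the rules pass over those that are not, and their reading is None.
At some moment in a run one of dish_purple, dish_green, dish_blue, dish_orange may be knocked a few centimetres aside while the robot is not near it.
It also fails if it takes over 210 s, if anything falls off the work surface, if the arm or the gripper's body presses on something with over 40 N, if the wrist force passes 120 N, or if a joint passes its speed limit or range.

## Robot

A 7-joint arm with a two-finger parallel gripper is mounted at the origin on the work surface. World frame = base frame: x ahead of the robot, y to its left, z up, the work surface at z = 0. Lengths are in mm, angles in rad, forces in N, time in s.
With the tool pointing down it reaches from about 400 to 850 mm from the base axis. Payload 10.4 kg.
Tool frame: the origin (TCP) lies midway between the tips of the shut fingers; the grasp point (between the pads) lies 19 mm behind it (r.grip_depth is the distance from the TCP to the grasp point, in mm); z points along the fingers, y is the line along which they close (so a half turn about z gives the same grasp; the last joint's range is limited). The gripper opens to 85 mm and grips with 20 to 120 N. Pads are 22 mm wide; open, the fingers measure 114 mm over their backs; the gripper's body (76 mm by 85 mm) begins 54 mm behind the grasp point. The pads swing forward as they close: fully open they stand 13 mm farther back than shut.
Start: joints at [-1.284, 0.332, -0.065, 1.46, 0.022, 1.35, -0.088], TCP at [190.53, 595.275, 204.238] pointing down, gripper open.
Joint ranges: [-2.6, 2.6], [-0.5, 2.12], [-1.47, 1.34], [0.16, 2.42], [-1.27, 4.41], [0.06, 2.06], [-2.6, 2.6]. Speed limits (rad/s): [2.22, 2.22, 2.79, 2.79, 3.14, 3.14, 3.14].

## Interface

Orientations are given as [roll, pitch, yaw] about the fixed x, y, z axes, in that order (R = Rz(yaw) Ry(pitch) Rx(roll)).
In Python, from rig import r gives the robot as it stands. The module is installed in compiled form; this text tells all that it offers.
- The arm moves only by the tool arm_command, never from a script. Its argument "targets" is a list of rows, each a list of 7 numbers: the opening, from 0 (shut) to 1 (fully open), then the shift along the world's x, y, z each as a share of 0.25 m, from -1 to 1, then the turn, a rotation vector about the world's x, y, z each as a share of pi/2 rad, from -1 to 1. A call has 1 to 12 rows; each row is the pose to reach, as a shift and turn from the pose commanded when the call began; what a row does not reach only later rows make up. A row lasts 1/12 s, in which the tool goes at most 41.7 mm and 7.16 degrees, less where a joint would pass 70% of its speed; a pose out of reach is approached as far as the arm can. A call with a number of a shift or a turn outside -1 to 1 is refused whole. A call with a gripper value outside its range is refused whole. The fingers move at their own pace and stop on an object; "force" is the grip in N (left out, the last holds). Time passes only in rows, so rows that repeat a pose let the fingers close. It gives the time, the measured TCP pose, the force, the opening and the grip force at its end, in the units of the state.
- r.read_state(): the state, without advancing time (a new reading comes with each control period).
- r.camera(name): name is "scene" or "top"; returns a dict with "img" (400x640x3 uint8, red, green, blue), "z_map" (400x640 float32, mm along the optical axis (not along the pixel's ray), 0 where there is no reading), "K" (3x3 intrinsics, pixels), "k1" (the pictures are not rectified: a ray, as slopes to the right and down, at radius r is drawn at 1 + k1 r^2 times it, then the intrinsics apply), "R" (3x3) and "t" (3): a world point X has camera coordinates R X + t. Camera axes: x right, y down, z forward; pixel columns grow to the right and rows downward; lengths in mm; the calibration is good to about 2 mm. A picture is of the moment at which its call begins.
- r.close_job(): hands the job in; it is judged then, once.
The state is a dict: "time": time; "q": joint angles; "qd": joint speeds; "effort": joint torques, N m; "ee_pos": TCP position; "tcp_rot": TCP orientation; "ft_force": force on the tool from outside, world axes, zero at the start; "moment": the same for the moment, N m; "opening": finger opening in mm; "grasp_force": force on a finger pad.
Only numpy, scipy, OpenCV 4.12 (cv2) and the standard library are available. Lean on these libraries where they do the work, as an engineer would, in place of code of your own. Each camera call takes 0.05 s, during which the arm holds its last target. There are 200 camera calls.

## Working session

There is one attempt and no reset: what is moved stays moved. The work goes in short steps, Python scripts to look and compute and a tool call to move; the robot and the scene stay as the last step left them, time stands still between calls to the robot, and variables do not carry over. Pictures are saved under pics/ and viewed, at most 14 in all, crops included, and the job is handed in when it is done.

Besides the shell and the picture viewer there is one more tool, called as name(argument=value, ...) on one line, values as JSON. arm_command: Moves the arm, as the interface text tells. Shift numbers are shares of 0.25 m and turn numbers shares of pi/2 rad, none past 1 either way. Its arguments: {"type":"object","properties":{"targets":{"type":"array","items":{"type":"array","items":{"type":"number"}}},"force":{"type":"number"}},"required":["targets"]}

```bash
mkdir -p pics; cat > h.py <<'E'
import numpy as np, cv2
from rig import r
def cam(n,save=None):
    c=r.camera(n)
    if save: cv2.imwrite(f'pics/{save}.png',c['img'][:,:,::-1])
    return c
def ray(c,u,v):
    K=np.array(c['K']);R=np.array(c['R']);t=np.array(c['t'])
    p=np.array([(u-K[0,2])/K[0,0],(v-K[1,2])/K[1,1]]);s=p.copy()
    for _ in range(20): s=p/(1+c['k1']*(s@s))
    return -R.T@t, R.T@np.array([s[0],s[1],1.])
def onz(c,u,v,z):
    o,d=ray(c,u,v); return o+d*(z-o[2])/d[2]
def cloud(c):
    K=np.array(c['K']);R=np.array(c['R']);t=np.array(c['t'])
    v,u=np.mgrid[0:400,0:640]
    px=(u-K[0,2])/K[0,0];py=(v-K[1,2])/K[1,1];sx,sy=px,py
    for _ in range(20):
        f=1+c['k1']*(sx*sx+sy*sy); sx,sy=px/f,py/f
    z=c['z_map'].astype(float)
    P=np.stack([sx*z,sy*z,z],-1)
    return (P-t)@R
E
python3 - <<'E'
from h import *
s=r.read_state();print({k:np.round(v,3) for k,v in s.items()})
for n in('scene','top'):
    c=cam(n,n+'0');print(n,np.round(c['K'],1).tolist(),c['k1'],np.round(c['R'],3).tolist(),np.round(c['t']))
E
```

```text
{'time': np.float64(0.0), 'q': array([-1.284,  0.333, -0.065,  1.461,  0.022,  1.35 , -0.088]), 'qd': array([-0.001,  0.001,  0.   ,  0.   ,  0.001, -0.002,  0.002]), 'effort': array([-0.0000e+00, -6.2545e+01,  4.9000e-02, -3.9161e+01,  1.6000e-02,
        1.0000e-02, -0.0000e+00]), 'ee_pos': array([190.439, 594.869, 203.434]), 'tcp_rot': array([-3.14 ,  0.   ,  2.832]), 'ft_force': array([-0.221,  0.341,  0.443]), 'moment': array([0.005, 0.082, 0.005]), 'grasp_force': np.float64(0.0), 'opening': np.float64(85.348)}
scene [[377.5, 0.0, 319.3], [0.0, 377.5, 196.8], [0.0, 0.0, 1.0]] 0.017500534383548722 [[-0.224, 0.975, -0.004], [0.761, 0.173, -0.625], [-0.608, -0.143, -0.781]] [ 112. -401. 1494.]
top [[501.3, 0.0, 320.9], [0.0, 501.3, 202.8], [0.0, 0.0, 1.0]] 0.02436936329568216 [[0.018, -1.0, -0.002], [-0.99, -0.018, -0.14], [0.14, 0.005, -0.99]] [  15.  616. 1331.]
```

View pics/top0.png

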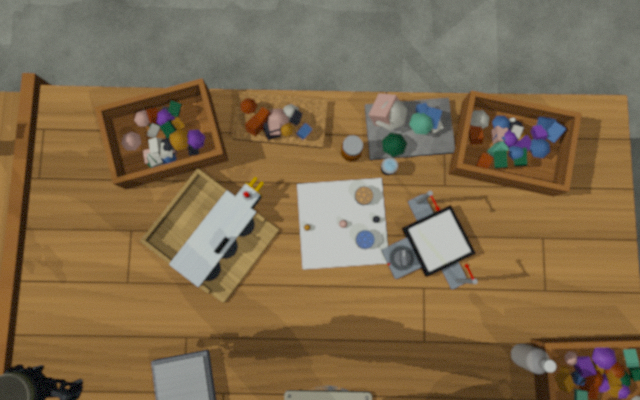

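View pics/scene0.png

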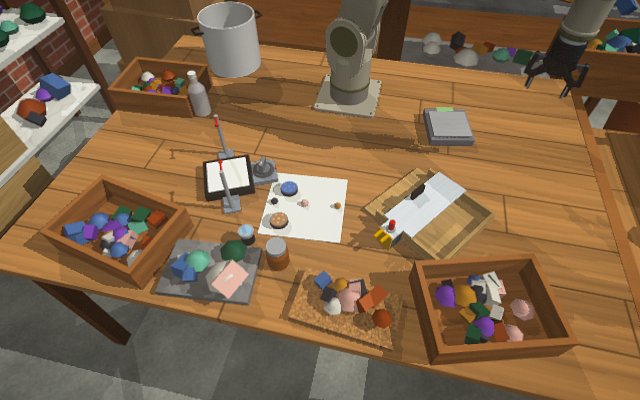

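Only the blue dish (365,240) and the orange dish (364,195) are on the board. The pin is at (248,194), the yellow notch at (257,185), the cover handle at (222,244) and the stand at (438,240). Next I'll zoom in on these.

```bash
python3 - <<'E'
from h import *
c=cam('top');s=cam('scene')
a=cv2.resize(c['img'][160:310,130:290],None,fx=4,fy=4,interpolation=cv2.INTER_CUBIC)[:600]
cv2.imwrite('pics/z1.png',a[:,:,::-1])
a=cv2.resize(c['img'][180:300,350:500],None,fx=5,fy=5,interpolation=cv2.INTER_CUBIC)[:600]
cv2.imwrite('pics/z2.png',a[:,:,::-1])
a=cv2.resize(s['img'][90:260,190:400],None,fx=3.5,fy=3.5,interpolation=cv2.INTER_CUBIC)
cv2.imwrite('pics/z3.png',a[:,:,::-1])
np.savez('c0.npz',**{'top_'+k:v for k,v in c.items()},**{'scene_'+k:v for k,v in s.items()})
for n,q in(('top',c),('scene',s)):
    P=cloud(q);h=cv2.cvtColor(q['img'],cv2.COLOR_RGB2HSV).astype(int);H,S,V=h[...,0],h[...,1],h[...,2]
    ok=(q['z_map']>0)
    M={'red':((H<6)|(H>174))&(S>190)&(V>110),'yellow':(H>22)&(H<33)&(S>190)&(V>140),'blue':(H>100)&(H<125)&(S>90)}
    for k,m in M.items():
        m=m&(P[...,0]>300)&(P[...,0]<900)&(abs(P[...,1])<420)&ok
        nn,l,st,ce=cv2.connectedComponentsWithStats(m.astype(np.uint8))
        for i in range(1,nn):
            if st[i,4]>5: print(n,k,st[i].tolist(),ce[i].round(1),np.median(P[l==i],0).round(), P[l==i][:,2].max().round())
E
```

```text
top red [245, 193, 4, 4, 10] [246.3 194.3] [629. 225.  86.] 92.0
top red [436, 207, 3, 4, 8] [437.2 208.5] [ 592. -263.  171.] 173.0
top yellow [248, 177, 9, 10, 39] [252.3 181.6] [670. 215.  60.] 68.0
top yellow [254, 182, 10, 9, 39] [258.7 186.1] [657. 197.  59.] 65.0
top blue [416, 104, 26, 24, 273] [429.7 112.6] [ 872. -273.   66.] 80.0
top blue [298, 124, 13, 14, 105] [303.8 130.7] [816.  77.  53.] 63.0
top blue [357, 232, 16, 16, 203] [364.7 239.2] [520. -96.  25.] 33.0
scene red [215, 118, 3, 9, 17] [215.9 122.3] [ 449. -332.  166.] 169.0
scene red [219, 160, 3, 10, 15] [219.9 163.3] [ 598. -256.  167.] 171.0
scene red [390, 220, 5, 10, 26] [391.9 223.7] [637. 232.  86.] 91.0
scene yellow [374, 229, 9, 9, 21] [377.8 233. ] [658. 197.  59.] 63.0
scene yellow [382, 234, 6, 6, 17] [384.5 237.1] [668. 217.  60.] 62.0
scene blue [281, 182, 16, 11, 136] [288.5 187.2] [528. -91.  25.] 29.0
scene blue [171, 253, 26, 28, 403] [183.4 269.1] [ 879. -264.   63.] 75.0
scene blue [314, 272, 17, 17, 172] [322.5 279.8] [822.  82.  52.] 61.0
```

View pics/z1.png

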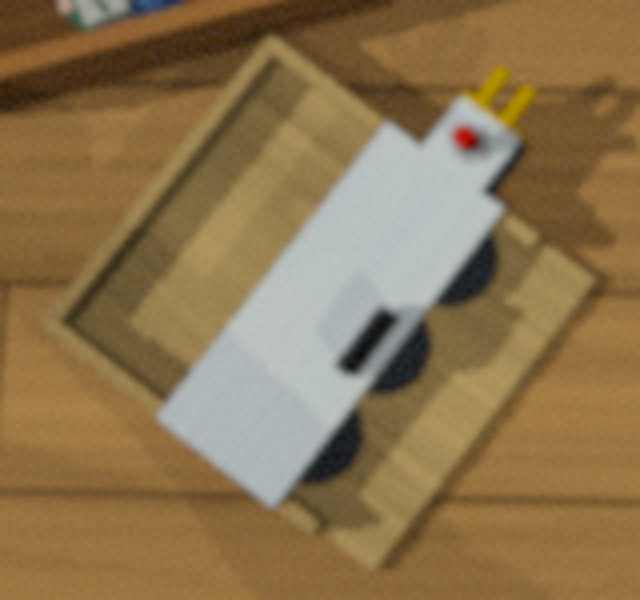

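View pics/z2.png

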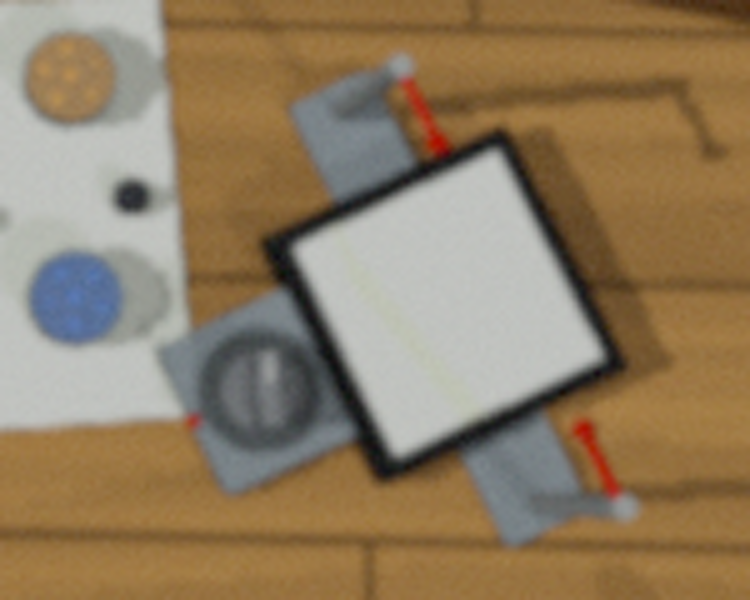

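View pics/z3.png

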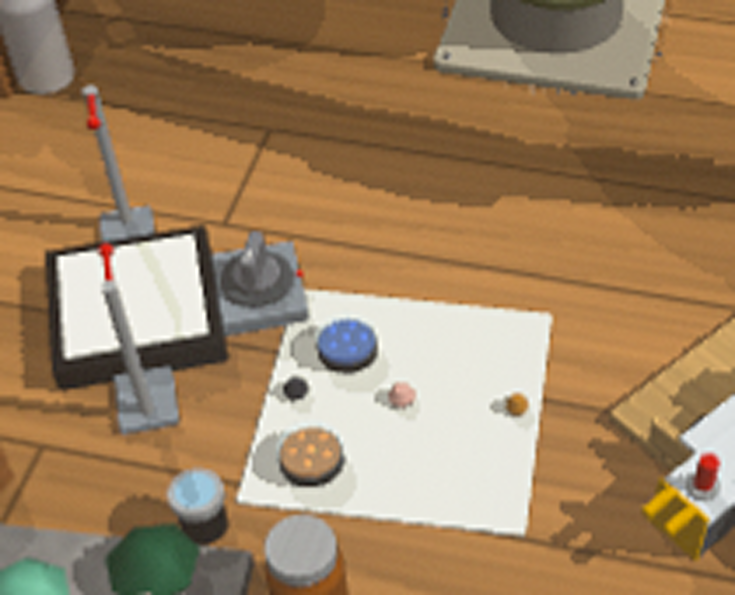

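z1: rack corners at crop px (270,38), (48,322), (598,280), (375,568), with the pin at (465,138), the prongs at (490,88) and (518,105), and the handle at (368,342). z2: pointer tips at (440,150) and (582,428), lit box corners at (270,240), (500,135), (620,368), (385,475), the dimmer at (262,390), the orange dish at (70,78) and the blue dish at (76,298). z3 shows the knob bar standing up at (255,255) with nothing crowding the dishes. Next I'll compute positions.

```bash
python3 - <<'E'
from h import *
d=np.load('c0.npz');c={k[4:]:d[k] for k in d if k.startswith('top_')};s={k[6:]:d[k] for k in d if k.startswith('scene_')}
c['k1']=float(c['k1']);s['k1']=float(s['k1'])
z1=lambda x,y:(130+(x+.5)/4-.5,160+(y+.5)/4-.5)
z2=lambda x,y:(350+(x+.5)/5-.5,180+(y+.5)/5-.5)
def fit(src,dst):
    a=np.array(src,float);b=np.array(dst,float)
    ma,mb=a.mean(0),b.mean(0);H=(a-ma).T@(b-mb);th=np.arctan2(H[0,1]-H[1,0],H[0,0]+H[1,1])
    R=np.array([[np.cos(th),-np.sin(th)],[np.sin(th),np.cos(th)]]);t=mb-R@ma
    print(' yaw',th.round(4),np.degrees(th).round(2),'t',t.round(1),'res',(b-(a@R.T+t)).round(1).tolist());return th,R,t
px=[(270,38,44,190,-125),(48,322,44,190,125),(598,280,12,-90,-125),(375,568,12,-90,125),(368,342,82,None,0)]
pts=[onz(c,*z1(x,y),z)[:2] for x,y,z,*_ in px]
th,R,t=fit([p[3:] for p in px[:4]],pts[:4])
print('handle top',pts[4].round(1),'in rack',(R.T@(pts[4]-t)).round(1))
for nm,p in(('pin',(30,-147)),('m1',(0,-76)),('m2',(0,0)),('m3',(0,76))): print(nm,(R@p+t).round(1))
def blob(q,m,z):
    v,u=np.nonzero(m);return onz(q,u.mean(),v.mean(),z)
print('pin top cam',onz(c,*z1(465,134),84)[:2].round(1), 'rack',(R.T@(onz(c,*z1(465,134),84)[:2]-t)).round(1))
p=onz(s,391.9,223.7,76)[:2];print('pin scene',p.round(1),(R.T@(p-t)).round(1))
for q in((252.3,181.6),(258.7,186.1)): p=onz(c,*q,60)[:2];print('prong top',p.round(1),(R.T@(p-t)).round(1))
for q in((377.8,233.),(384.5,237.1)): p=onz(s,*q,55)[:2];print('prong sc',p.round(1),(R.T@(p-t)).round(1))
print('STAND')
bx=[(270,240,-75,75),(500,135,75,75),(620,368,75,-75),(385,475,-75,-75)]
th,R,t=fit([b[2:] for b in bx],[onz(c,*z2(*b[:2]),30)[:2] for b in bx])
for q in((440,150),(582,428)): p=onz(c,*z2(*q),165)[:2];print('tip',p.round(1),(R.T@(p-t)).round(1))
for q in((70,78),(76,298)): print('dish top',onz(c,*z2(*q),22)[:2].round(1))
w=lambda x,y:(190+(x+.5)/3.5-.5,90+(y+.5)/3.5-.5)
for q in((311,455),(347,344)): print('dish sc',onz(s,*w(*q),22)[:2].round(1))
p=onz(c,*z2(262,390),34)[:2];print('knob',p.round(1),(R.T@(p-t)).round(1))
for n,q in(('t',c),('s',s)):
    P=cloud(q);k=(np.hypot(P[...,0]-p[0],P[...,1]-p[1])<35)&(P[...,2]>48)&(P[...,2]<72)
    X=P[k]
    if len(X)>3:
        u,sv,vt=np.linalg.svd(X[:,:2]-X[:,:2].mean(0));print(n,len(X),X.mean(0).round(1),vt[0].round(2),sv.round(1),np.ptp(X,0).round())
E
```

```text
yaw 0.9495 54.4 t [494.9 286.4] res [[-3.3, 2.0], [1.5, -4.3], [-1.1, 1.0], [3.0, 1.3]]
handle top [493.6 285.2] in rack [-1.7  0.5]
pin [631.9 225.2]
m1 [556.7 242.1]
m2 [494.9 286.4]
m3 [433.1 330.6]
pin top cam [632.8 226.7] rack [  31.7 -146.9]
pin scene [631.6 231. ] [  34.5 -143.3]
prong top [668.7 214.2] [  42.4 -183.3]
prong top [656.6 196.3] [  20.9 -183.9]
prong sc [655.5 198.5] [  22.  -181.7]
prong sc [664.5 217.8] [  42.9 -177.8]
STAND
 yaw -1.1221 -64.29 t [ 520.2 -296.3] res [[-2.0, -5.6], [-6.6, 2.6], [1.8, 5.0], [6.7, -2.0]]
tip [ 587.1 -264.6] [ 0.4 74. ]
tip [ 451.2 -331.8] [  2.  -77.6]
dish top [642.7 -92.2]
dish top [520.1 -96.2]
dish sc [651.  -86.8]
dish sc [528.8 -90.5]
knob [ 471.2 -196.4] [-111.3   -0.8]
t 93 [ 472.8 -196.4   62.5] [-0.99 -0.12] [114.5  43.2] [40. 20. 22.]
s 69 [ 474.7 -190.8   59.5] [1.   0.08] [111.4  34.9] [42. 17. 18.]
```

```bash
cat > m.py <<'E'
from h import *
d=np.load('c0.npz')
C={n:{k[len(n)+1:]:(float(d[k]) if k.endswith('k1') else d[k]) for k in d if k.startswith(n)} for n in('top','scene')}
E
python3 - <<'E'
from m import *
c=C['top']
z1=lambda x,y:(130+(x+.5)/4-.5,160+(y+.5)/4-.5)
th=.9495;R=np.array([[np.cos(th),-np.sin(th)],[np.sin(th),np.cos(th)]]);t=np.array([495.9,287.8])
for x,y in((500,70),(532,88),(478,103),(510,124),(460,97),(520,145)):
    p=onz(c,*z1(x,y),60)[:2];print('prong ends in rack',(R.T@(p-t)).round(1))
for n in C:
    q=C[n];h=cv2.cvtColor(q['img'],cv2.COLOR_RGB2HSV);H,S,V=[h[...,i].astype(int) for i in range(3)]
    P=cloud(q);ok=q['z_map']>0
    g=(S<45)&(V>120)
    # board
    m=(g&(abs(P[...,0]-580)<170)&(P[...,1]>-165)&(P[...,1]<140)&(P[...,2]<20)).astype(np.uint8)
    k,l,st,ce=cv2.connectedComponentsWithStats(m);i=1+st[1:,4].argmax()
    ct=max(cv2.findContours((l==i).astype(np.uint8),0,2)[0],key=cv2.contourArea)
    W=np.array([onz(q,*p[0],3)[:2] for p in cv2.convexHull(ct).astype(float)],np.float32);print(n,'board',np.round(cv2.minAreaRect(W),1) if 0 else cv2.minAreaRect(W))
    m=(g&(P[...,0]>420)&(P[...,0]<620)&(P[...,1]<-205)&(P[...,1]>-400)&(P[...,2]<45)&(V>150)).astype(np.uint8)
    k,l,st,ce=cv2.connectedComponentsWithStats(m);i=1+st[1:,4].argmax()
    ct=max(cv2.findContours((l==i).astype(np.uint8),0,2)[0],key=cv2.contourArea)
    W=np.array([onz(q,*p[0],30)[:2] for p in cv2.convexHull(ct).astype(float)],np.float32);print(n,'panel',cv2.minAreaRect(W))
    for nm,(x,y) in(('orange',(643,-92)),('blue',(520,-96))):
        m=((S>60)&(np.hypot(P[...,0]-x-4,P[...,1]-y)<45)&(P[...,2]>12)).astype(np.uint8)
        k,l,st,ce=cv2.connectedComponentsWithStats(m);i=1+st[1:,4].argmax()
        ct=max(cv2.findContours((l==i).astype(np.uint8),0,2)[0],key=cv2.contourArea)
        W=np.array([onz(q,*p[0],25)[:2] for p in ct.astype(float)],np.float32);e=cv2.minEnclosingCircle(W);print(n,nm,np.round(e[0],1),round(e[1],1),W.mean(0),st[i,4],np.median(P[m>0][:,2]))
E
```

```text
prong ends in rack [  43.2 -197. ]
prong ends in rack [  18.2 -200.1]
prong ends in rack [  41.3 -170. ]
prong ends in rack [  15.  -171.5]
prong ends in rack [  53.6 -165.9]
prong ends in rack [   0.7 -164.1]
top board ((566.8999633789062, -36.034088134765625), (241.84490966796875, 245.7416229248047), 5.111893653869629)
top panel ((521.390380859375, -297.89398193359375), (125.11860656738281, 125.44844055175781), 26.31270980834961)
top orange [642.3 -92. ] 24.2 [641.26514 -94.36705] 235 25.443169198302964
top blue [520.3 -95.9] 24.2 [519.24255 -89.71666] 240 25.70088200270855
scene board ((568.2576904296875, -36.64239501953125), (241.10850524902344, 251.8186492919922), 4.8835859298706055)
scene panel ((510.76019287109375, -272.8990478515625), (126.06664276123047, 76.50995635986328), 26.059267044067383)
scene orange [651.2 -87.2] 25.9 [652.9051  -86.74301] 197 24.65612740130206
scene blue [528.  -91.4] 24.8 [528.0733   -95.683846] 154 24.562897816857166
```

arm_command(targets=[[1,0.88,-0.74,0,0,0,-0.6],[1,0.88,-0.74,0,0,0,-0.6],[1,0.88,-0.74,0,0,0,-0.6],[1,0.88,-0.74,0,0,0,-0.6],[1,0.88,-0.74,0,0,0,-0.6],[1,0.88,-0.74,0,0,0,-0.6],[1,0.88,-0.74,0,0,0,-0.6],[1,0.88,-0.74,0,0,0,-0.6],[1,0.88,-0.74,0,0,0,-0.6],[1,0.88,-0.74,0,0,0,-0.6]])

```text
time: 1.03
ee_pos: [410.2, 410.5, 204.1]
tcp_rot: [-3.141, -0.0, 1.891]
ft_force: [-1.2, -0.0, -0.4]
opening: 85.1
grasp_force: 0.0
```

arm_command(targets=[[0.6,0.888,-0.738,-0.28,0,0,-0.6],[0.6,0.888,-0.738,-0.28,0,0,-0.6],[0.6,0.888,-0.738,-0.28,0,0,-0.6],[0.6,0.888,-0.738,-0.28,0,0,-0.6],[0.6,0.888,-0.738,-0.28,0,0,-0.6],[0.6,0.888,-0.738,-0.28,0,0,-0.6],[0.6,0.888,-0.738,-0.28,0,0,-0.6],[0.6,0.888,-0.738,-0.28,0,0,-0.6],[0.6,0.888,-0.738,-0.28,0,0,-0.6],[0.6,0.888,-0.738,-0.28,0,0,-0.6],[0.6,0.888,-0.738,-0.28,0,0,-0.6],[0.6,0.888,-0.738,-0.28,0,0,-0.6]])

```text
time: 2.03
ee_pos: [631.6, 228.2, 134.6]
tcp_rot: [-3.141, -0.001, 0.952]
ft_force: [0.0, -0.4, -0.6]
opening: 51.2
grasp_force: 0.0
```

```bash
python3 - <<'E'
from h import *
c=cam('top');s=cam('scene')
print(np.round(r.read_state()['q'],2))
a=cv2.resize(c['img'][140:240,200:320],None,fx=3.3,fy=5,interpolation=cv2.INTER_CUBIC)
b=cv2.resize(s['img'][170:290,350:450],None,fx=4,fy=4.1667,interpolation=cv2.INTER_CUBIC)[:500]
a=cv2.resize(c['img'][140:240,200:280],(400,500),interpolation=cv2.INTER_CUBIC)
cv2.imwrite('pics/p1.png',np.hstack([a,b])[:,:,::-1])
E
```

```text
[-0.74  0.5   0.45  1.44 -0.22  1.26 -0.88]
```

View pics/p1.png

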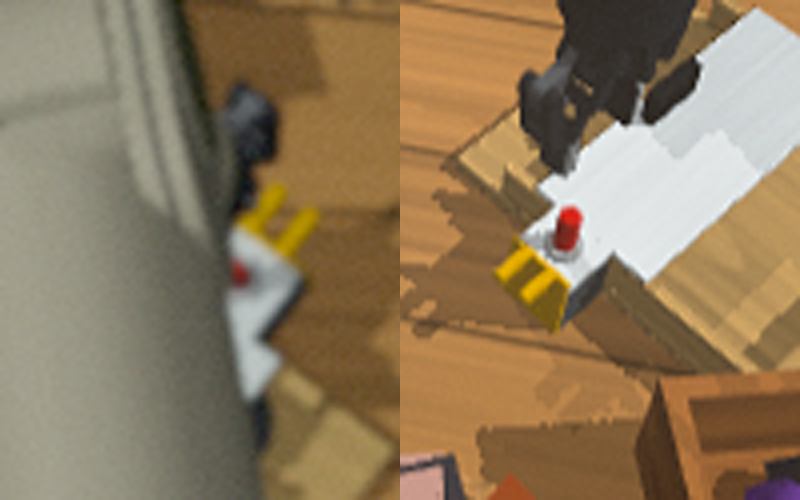

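The fingers, at crop px (545,130) and (635,110), straddle the pin grip at (568,228). I'll descend.

arm_command(targets=[[0.6,0,0,-0.06,0,0,0],[0.6,0,0,-0.12,0,0,0],[0.6,0,0,-0.18,0,0,0],[0.6,0,0,-0.22,0,0,0],[0.6,0,0,-0.25,0,0,0],[0.6,0,0,-0.28,0,0,0],[0.6,0,0,-0.28,0,0,0],[0.6,0,0,-0.28,0,0,0]])

```text
time: 2.8
ee_pos: [632.6, 225.9, 64.4]
tcp_rot: [3.141, -0.0, 0.947]
ft_force: [-0.1, -0.1, -0.6]
opening: 51.2
grasp_force: 0.0
```

arm_command(targets=[[0,0,0,0,0,0,0],[0,0,0,0,0,0,0],[0,0,0,0,0,0,0],[0,0,0,0,0,0,0],[0,0,0,0,0,0,0],[0,0,0,0,0,0,0],[0,0,0,0,0,0,0],[0,0,0,0,0,0,0]], force=40)

```text
time: 3.47
ee_pos: [632.6, 225.8, 64.3]
tcp_rot: [3.141, -0.0, 0.947]
ft_force: [-0.2, 0.1, 0.0]
opening: -0.1
grasp_force: 0.0
```

```bash
python3 - <<'E'
from h import *
s=cam('scene')
b=cv2.resize(s['img'][170:270,350:470],None,fx=6,fy=6,interpolation=cv2.INTER_CUBIC)
cv2.imwrite('pics/p2.png',b[:,:,::-1])
E
```

```text
(no output)
```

View pics/p2.png

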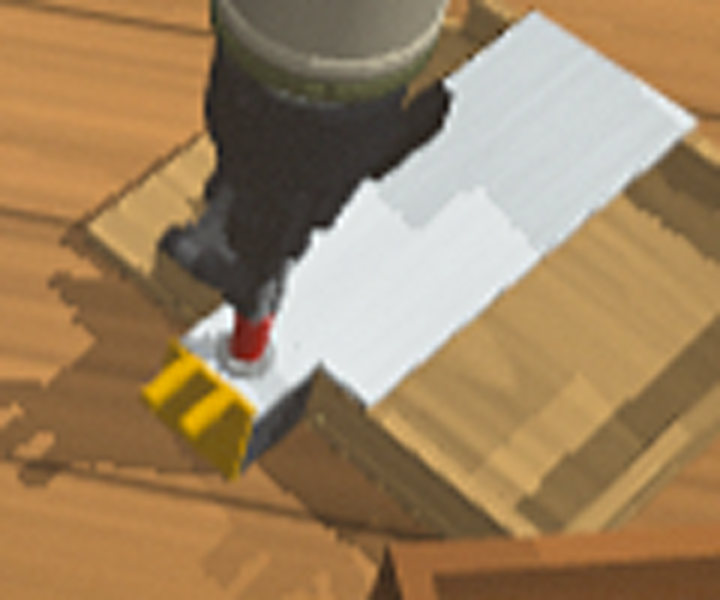

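```bash
cat >> h.py <<'E'
def proj(c,X):
    p=np.array(c['R'])@np.array(X,float)+np.array(c['t']);s=p[:2]/p[2];s=s*(1+c['k1']*(s@s));K=np.array(c['K'])
    return np.array([K[0,0]*s[0]+K[0,2],K[1,1]*s[1]+K[1,2]])
E
python3 - <<'E'
from h import *
c=cam('scene')
for z in(64,84,52,56,88): print(z,((proj(c,(632.6,225.8,z))-[350,170])*6).round())
P=cloud(c)
for (x,y) in((265,310),(255,335),(245,350),(260,290),(240,270),(250,355)):
    print((x,y),P[170+y//6,350+x//6].round())
E
```

```text
64 [236. 337.]
84 [242. 312.]
52 [232. 352.]
56 [233. 347.]
88 [243. 307.]
(265, 310) [640. 234. 102.]
(255, 335) [637. 232.  78.]
(245, 350) [637. 228.  62.]
(260, 290) [640. 229. 114.]
(240, 270) [665. 218. 157.]
(250, 355) [638. 232.  60.]
```

```bash
python3 - <<'E'
from h import *
for n in('scene','top'):
    c=cam(n);P=cloud(c);V=c['img'].max(2);S=V.astype(int)-c['img'].min(2)
    k=(np.hypot(P[...,0]-632,P[...,1]-226)<60)&(P[...,2]>58)&(P[...,2]<170)&(S<60)&(V<110)
    X=P[k];U=np.argwhere(k)
    o=np.argsort(X[:,2])[:14]
    for i in o: print(n,U[i][::-1],X[i].round(),c['img'][tuple(U[i])])
s=r.read_state();print(s['q'].round(3),s['effort'].round(1),s['ft_force'].round(1))
E
```

```text
scene [388 227] [634. 223.  62.] [108  69  64]
scene [391 223] [636. 228.  85.] [99 56 50]
scene [392 223] [641. 230.  92.] [103  84  81]
scene [392 222] [640. 229.  96.] [73 75 73]
scene [395 221] [636. 237.  97.] [85 87 86]
scene [390 222] [644. 224. 100.] [62 39 32]
scene [393 222] [643. 232. 100.] [106 107 106]
scene [389 221] [643. 221. 101.] [64 65 62]
scene [387 219] [639. 215. 102.] [52 46 41]
scene [391 222] [646. 226. 103.] [55 55 53]
scene [392 221] [642. 229. 103.] [57 53 49]
scene [389 220] [641. 221. 103.] [46 41 35]
scene [390 221] [644. 223. 103.] [46 41 36]
scene [393 221] [642. 231. 103.] [98 99 96]
top [254 182] [652. 198. 144.] [55 39 20]
top [254 181] [654. 197. 151.] [44 33 22]
top [256 178] [661. 192. 154.] [79 60 32]
top [255 180] [656. 194. 155.] [73 53 33]
top [254 180] [655. 196. 158.] [42 29 29]
top [253 178] [660. 199. 158.] [39 39 37]
top [256 177] [663. 191. 159.] [54 44 33]
top [253 180] [655. 198. 159.] [36 34 33]
top [253 181] [652. 198. 160.] [32 31 26]
top [253 179] [657. 198. 160.] [34 33 22]
top [255 179] [657. 193. 161.] [55 41 33]
top [255 178] [659. 193. 163.] [44 41 36]
top [257 176] [664. 188. 163.] [85 63 37]
top [257 175] [666. 188. 166.] [76 58 39]
[-0.724  0.563  0.436  1.503 -0.251  1.131 -0.864] [ -0.  -69.2  10.3 -35.2   0.    0.    0. ] [0.2 0.  0.3]
```

arm_command(targets=[[0,0,0,0.1,0,0,0],[0,0,0,0.2,0,0,0],[0,0,0,0.3,0,0,0],[0,0,0,0.4,0,0,0],[0,0,0,0.4,0,0,0],[0,0,0,0.4,0,0,0],[0,0,0,0.4,0,0,0]])

```text
time: 4.25
ee_pos: [632.2, 225.8, 163.7]
tcp_rot: [-3.141, 0.0, 0.947]
ft_force: [0.2, -0.0, 0.1]
opening: 0.1
grasp_force: 0.0
```

```bash
python3 - <<'E'
from h import *
s=cam('scene');e=r.read_state()['ee_pos'];print(e)
b=cv2.resize(s['img'][150:250,350:450],None,fx=6,fy=6,interpolation=cv2.INTER_NEAREST)
q=((proj(s,e)-[350,150])*6+3).astype(int);print(q)
cv2.drawMarker(b,tuple(int(v) for v in q),(0,255,0),cv2.MARKER_CROSS,16,1)
q=((proj(s,(632.3,226,88))-[350,150])*6+3).astype(int)
cv2.drawMarker(b,tuple(int(v) for v in q),(0,255,255),cv2.MARKER_CROSS,16,1)
cv2.imwrite('pics/p3.png',b[:,:,::-1])
E
```

```text
[631.97102564 225.67445712 163.13589874]
[271 325]
```

View pics/p3.png

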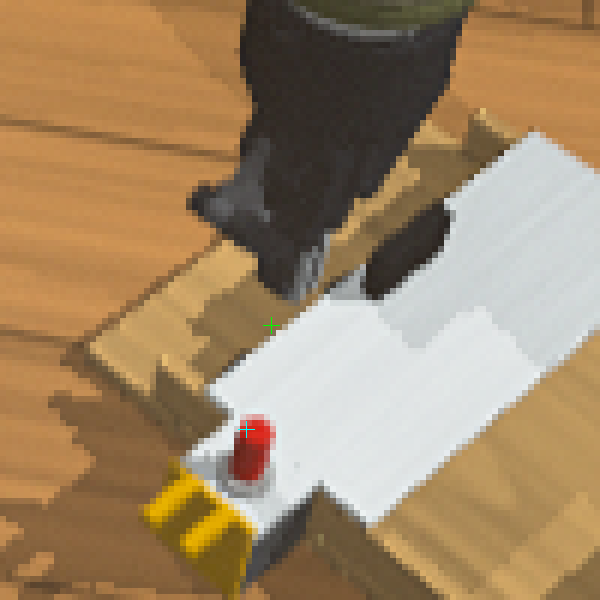

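The fingertips, at crop px (295,298), sit clear of the projected TCP at (271,325). The pin top is at (255,420), against (246,428) predicted. I'll quantify this with depth.

```bash
python3 - <<'E'
from h import *
s=cam('scene');P=cloud(s);e=r.read_state()['ee_pos']
for v in range(190,201): print(v,[tuple(P[v,u].round().astype(int)) for u in range(394,404,2)])
h=cv2.cvtColor(s['img'],cv2.COLOR_RGB2HSV).astype(int)
m=((h[...,0]<6)|(h[...,0]>174))&(h[...,1]>170)&(h[...,2]>90);m[:210]=0;m[235:]=0;m[:,:380]=0;m[:,400:]=0
print('pin',P[m].mean(0).round(1),np.median(P[m],0).round(1),m.sum())
P2=P
k=(P[...,2]>95)&(P[...,2]<400)&(np.hypot(P[...,0]-632,P[...,1]-226)<90)
for z in range(130,330,20):
    q=k&(abs(P[...,2]-z)<10)
    if q.sum()>3: print(z,q.sum(),P[q].mean(0).round(),P[q].min(0).round(),P[q].max(0).round())
E
```

```text
190 [(np.int64(672), np.int64(213), np.int64(261)), (np.int64(664), np.int64(218), np.int64(253)), (np.int64(658), np.int64(223), np.int64(247)), (np.int64(648), np.int64(228), np.int64(237)), (np.int64(647), np.int64(233), np.int64(237))]
191 [(np.int64(670), np.int64(214), np.int64(255)), (np.int64(662), np.int64(219), np.int64(247)), (np.int64(659), np.int64(223), np.int64(245)), (np.int64(650), np.int64(229), np.int64(236)), (np.int64(639), np.int64(234), np.int64(225))]
192 [(np.int64(669), np.int64(214), np.int64(251)), (np.int64(663), np.int64(219), np.int64(245)), (np.int64(659), np.int64(224), np.int64(241)), (np.int64(640), np.int64(230), np.int64(221)), (np.int64(639), np.int64(235), np.int64(221))]
193 [(np.int64(671), np.int64(215), np.int64(250)), (np.int64(661), np.int64(220), np.int64(239)), (np.int64(645), np.int64(226), np.int64(221)), (np.int64(642), np.int64(231), np.int64(219)), (np.int64(636), np.int64(236), np.int64(214))]
194 [(np.int64(642), np.int64(217), np.int64(212)), (np.int64(645), np.int64(222), np.int64(217)), (np.int64(645), np.int64(226), np.int64(2
[... 1286 characters left out ...]
64(11))]
200 [(np.int64(496), np.int64(232), np.int64(11)), (np.int64(496), np.int64(238), np.int64(13)), (np.int64(641), np.int64(230), np.int64(191)), (np.int64(493), np.int64(250), np.int64(12)), (np.int64(524), np.int64(252), np.int64(52))]
pin [636.3 230.1  77.9] [637.1 230.3  80.4] 43
190 11 [640. 230. 195.] [636. 219. 191.] [642. 238. 200.]
210 51 [641. 228. 209.] [633. 214. 200.] [646. 240. 219.]
230 35 [640. 234. 233.] [617. 220. 221.] [661. 251. 240.]
250 113 [641. 230. 250.] [598. 210. 240.] [677. 265. 260.]
270 126 [653. 225. 271.] [590. 182. 260.] [687. 271. 280.]
290 180 [664. 213. 289.] [629. 184. 280.] [687. 252. 300.]
310 84 [662. 210. 309.] [650. 196. 300.] [670. 250. 320.]
```

```bash
python3 - <<'E'
from m import *
for n in C:
    P=cloud(C[n]);k=(np.hypot(P[...,0]-190,P[...,1]-595)<110)&(P[...,2]>100)
    X=P[k];print(n,len(X))
    for z in range(150,360,12):
        q=X[abs(X[:,2]-z)<6]
        if len(q)>2: print(z,len(q),q.mean(0).round(),q.min(0).round(),q.max(0).round())
E
```

```text
top 2155
246 16 [204. 617. 249.] [182. 546. 244.] [215. 638. 252.]
258 39 [196. 588. 258.] [175. 539. 252.] [216. 647. 264.]
270 28 [194. 576. 269.] [177. 539. 264.] [216. 636. 274.]
282 21 [201. 591. 280.] [179. 539. 276.] [219. 643. 287.]
294 103 [192. 576. 295.] [158. 520. 289.] [225. 661. 300.]
306 133 [188. 566. 306.] [157. 521. 300.] [224. 660. 312.]
318 103 [190. 561. 318.] [160. 521. 312.] [224. 658. 324.]
330 112 [192. 563. 331.] [163. 523. 324.] [223. 656. 336.]
342 175 [185. 558. 343.] [166. 525. 336.] [224. 654. 348.]
354 60 [180. 550. 352.] [168. 528. 348.] [220. 647. 360.]
scene 3571
246 14 [203. 606. 248.] [182. 545. 245.] [218. 641. 251.]
258 46 [200. 598. 258.] [180. 540. 252.] [217. 648. 264.]
270 47 [199. 598. 270.] [169. 540. 264.] [216. 648. 276.]
282 43 [199. 596. 282.] [176. 535. 276.] [220. 653. 287.]
294 145 [197. 595. 295.] [156. 522. 288.] [226. 662. 300.]
306 178 [198. 594. 307.] [159. 524. 300.] [227. 661. 312.]
318 172 [201. 593. 318.] [161. 523. 312.] [225. 662. 324.]
330 226 [202. 593. 331.] [161. 525. 324.] [227. 659. 336.]
342 295 [198. 596. 342.] [159. 527. 336.] [225. 662. 348.]
354 60 [200. 590. 352.] [164. 533. 348.] [225. 661. 360.]
```

Both cameras show the fingertips about 27 mm higher than the reported TCP, at the start pose too. I'll allow for that and descend carefully.

arm_command(targets=[[0.6,0,0,-0.1,0,0,0],[0.6,0,0,-0.2,0,0,0],[0.6,0,0,-0.3,0,0,0],[0.6,0,0,-0.4,0,0,0],[0.6,0,0,-0.44,0,0,0],[0.6,0,0,-0.47,0,0,0],[0.6,0,0,-0.5,0,0,0],[0.6,0,0,-0.5,0,0,0],[0.6,0,0,-0.5,0,0,0]])

```text
time: 5.1
ee_pos: [633.0, 225.9, 40.0]
tcp_rot: [3.141, -0.001, 0.947]
ft_force: [-0.1, 0.4, -0.2]
opening: 51.6
grasp_force: 0.0
```

arm_command(targets=[[0,0,0,0,0,0,0],[0,0,0,0,0,0,0],[0,0,0,0,0,0,0],[0,0,0,0,0,0,0],[0,0,0,0,0,0,0],[0,0,0,0,0,0,0],[0,0,0,0,0,0,0],[0,0,0,0,0,0,0]], force=40)

```text
time: 5.77
ee_pos: [632.6, 226.4, 40.2]
tcp_rot: [-3.141, -0.001, 0.947]
ft_force: [-3.0, 0.8, 6.5]
opening: 14.7
grasp_force: 38.9
```

arm_command(targets=[[0,0,0,0.03,0,0,0],[0,0,0,0.06,0,0,0],[0,0,0,0.09,0,0,0],[0,0,0,0.12,0,0,0],[0,0,0,0.15,0,0,0],[0,0,0,0.18,0,0,0],[0,0,0,0.21,0,0,0],[0,0,0,0.24,0,0,0],[0,0,0,0.27,0,0,0],[0,0,0,0.28,0,0,0],[0,0,0,0.28,0,0,0]])

```text
time: 6.68
ee_pos: [633.1, 225.8, 110.3]
tcp_rot: [3.141, -0.001, 0.947]
ft_force: [0.1, 0.4, -1.6]
opening: 14.7
grasp_force: 39.0
```

```bash
python3 - <<'E'
from h import *
s=cam('scene')
b=cv2.resize(s['img'][170:250,350:450],None,fx=6,fy=6,interpolation=cv2.INTER_CUBIC)
cv2.imwrite('pics/p4.png',b[:,:,::-1])
E
```

```text
(no output)
```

View pics/p4.png

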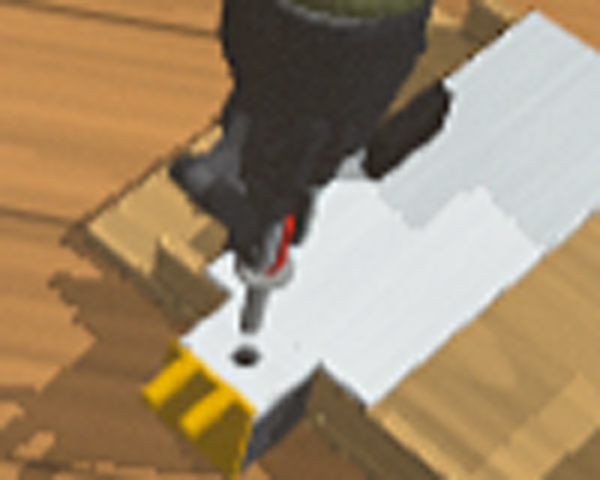

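The pin is out and upright, with its tip at crop px (248,328) above the bore at (245,356). I'll move it over the notch and lower it.

arm_command(targets=[[0,0.03,-0.022,0,0,0,0],[0,0.06,-0.044,0,0,0,0],[0,0.09,-0.066,0,0,0,0],[0,0.122,-0.087,0,0,0,0],[0,0.122,-0.087,0,0,0,0],[0,0.122,-0.087,0,0,0,0],[0,0.122,-0.087,-0.03,0,0,0],[0,0.122,-0.087,-0.06,0,0,0],[0,0.122,-0.087,-0.08,0,0,0],[0,0.122,-0.087,-0.1,0,0,0],[0,0.122,-0.087,-0.1,0,0,0],[0,0.122,-0.087,-0.1,0,0,0]])

```text
time: 7.73
ee_pos: [662.7, 204.2, 83.8]
tcp_rot: [-3.141, 0.001, 0.947]
ft_force: [0.2, 0.3, -0.5]
opening: 14.3
grasp_force: 39.1
```

```bash
python3 - <<'E'
from h import *
s=cam('scene')
b=cv2.resize(s['img'][190:250,350:430],None,fx=8,fy=8,interpolation=cv2.INTER_CUBIC)
cv2.imwrite('pics/p5.png',b[:,:,::-1])
E
```

```text
(no output)
```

View pics/p5.png

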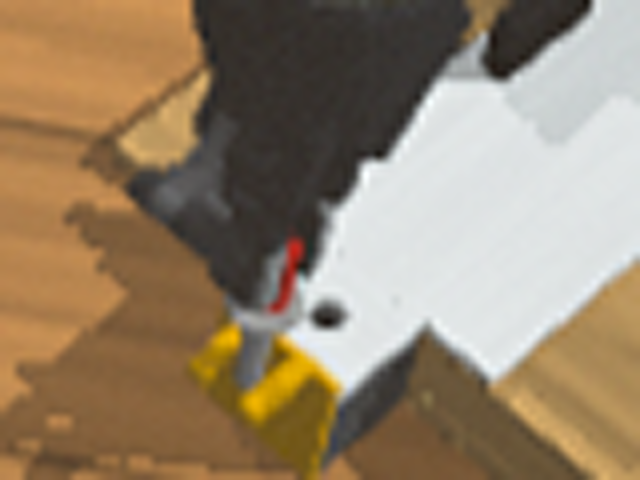

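The shank is between the prongs, at crop px (250,375), with no contact force. I'll continue down.

arm_command(targets=[[0,0,0,-0.03,0,0,0],[0,0,0,-0.06,0,0,0],[0,0,0,-0.09,0,0,0],[0,0,0,-0.11,0,0,0],[0,0,0,-0.125,0,0,0],[0,0,0,-0.135,0,0,0],[0,0,0,-0.142,0,0,0],[0,0,0,-0.142,0,0,0]])

```text
time: 8.45
ee_pos: [663.0, 204.0, 48.6]
tcp_rot: [3.142, 0.0, 0.947]
ft_force: [0.5, 0.5, -0.1]
opening: 14.5
grasp_force: 39.2
```

arm_command(targets=[[0,0,0,-0.003,0,0,0],[0,0,0,-0.003,0,0,0],[0.45,0,0,-0.003,0,0,0],[0.45,0,0,-0.003,0,0,0],[0.45,0,0,-0.003,0,0,0],[0.45,0,0,-0.003,0,0,0],[0.45,0,0,0.04,0,0,0],[0.45,0,0,0.1,0,0,0],[0.45,0,0,0.2,0,0,0],[0.45,0,0,0.3,0,0,0],[0.45,0,0,0.3,0,0,0]])

```text
time: 9.37
ee_pos: [665.8, 204.5, 130.4]
tcp_rot: [3.137, -0.007, 0.947]
ft_force: [1.4, 0.3, 0.7]
opening: 38.5
grasp_force: 0.0
```

```bash
python3 - <<'E'
from h import *
s=cam('scene')
b=cv2.resize(s['img'][150:250,350:450],None,fx=6,fy=6,interpolation=cv2.INTER_CUBIC)
cv2.imwrite('pics/p6.png',b[:,:,::-1])
h=cv2.cvtColor(s['img'],cv2.COLOR_RGB2HSV).astype(int)
m=((h[...,0]<6)|(h[...,0]>174))&(h[...,1]>170)&(h[...,2]>90);m[:200]=0;m[245:]=0;m[:,:370]=0;m[:,400:]=0
v,u=np.nonzero(m);print(u.mean(),v.mean(),onz(s,u.mean(),v.mean(),82))
c=cam('top')
h=cv2.cvtColor(c['img'],cv2.COLOR_RGB2HSV).astype(int)
k=(h[...,2]<60);P=cloud(c);k&=(abs(P[...,0]-493)<50)&(abs(P[...,1]-285)<50)&(P[...,2]>60);v,u=np.nonzero(k)
if len(u): print('handle top',u.mean(),v.mean(),onz(c,u.mean(),v.mean(),82),P[k].mean(0),len(u))
E
```

```text
381.69767441860466 230.7906976744186 [664.55630995 206.85840974  82.        ]
```

View pics/p6.png

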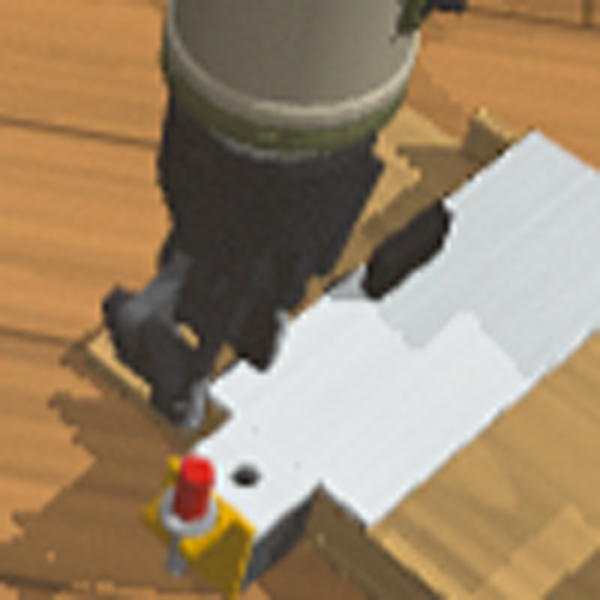

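The pin is parked upright in the notch (grip at crop px (195,490)). Next I'll move to in front of the cover handle with the fingers shut.

arm_command(targets=[[0,-0.76,0.21,0,0,0,0],[0,-0.76,0.21,0,0,0,0],[0,-0.76,0.21,0,0,0,0],[0,-0.76,0.21,0,0,0,0],[0,-0.76,0.21,0,0,0,0],[0,-0.76,0.21,0,0,0,0],[0,-0.76,0.21,0,0,0,0],[0,-0.76,0.21,0,0,0,0]])

```text
time: 10.13
ee_pos: [473.3, 256.2, 123.7]
tcp_rot: [3.141, 0.0, 0.947]
ft_force: [0.1, 0.1, 0.4]
opening: 0.0
grasp_force: 0.0
```

arm_command(targets=[[0,0,0,-0.1,0,0,0],[0,0,0,-0.2,0,0,0],[0,0,0,-0.28,0,0,0],[0,0,0,-0.33,0,0,0],[0,0,0,-0.35,0,0,0],[0,0,0,-0.35,0,0,0],[0,0,0,-0.35,0,0,0]])

```text
time: 10.72
ee_pos: [474.0, 256.0, 36.6]
tcp_rot: [3.141, 0.0, 0.946]
ft_force: [-0.3, -0.8, -0.2]
opening: -0.0
grasp_force: 0.0
```

arm_command(targets=[[0,0.025,0.035,0,0,0,0],[0,0.05,0.07,0,0,0,0],[0,0.075,0.105,0,0,0,0],[0,0.1,0.14,0,0,0,0],[0,0.13,0.182,0,0,0,0],[0,0.16,0.224,0,0,0,0],[0,0.19,0.266,0,0,0,0],[0,0.22,0.308,0,0,0,0],[0,0.245,0.343,0,0,0,0],[0,0.265,0.371,0,0,0,0],[0,0.265,0.371,0,0,0,0]])

```text
time: 11.63
ee_pos: [540.4, 350.8, 37.1]
tcp_rot: [3.141, -0.002, 0.948]
ft_force: [-0.1, 0.9, -0.2]
opening: -0.4
grasp_force: 0.0
```

arm_command(targets=[[0,0.005,0.007,0,0,0,0],[0,0.01,0.014,0,0,0,0],[0,0.015,0.021,0,0,0,0],[0,0.015,0.021,0,0,0,0]])

```text
time: 11.97
ee_pos: [543.2, 354.5, 36.5]
tcp_rot: [3.141, -0.0, 0.947]
ft_force: [-0.0, -0.4, 0.2]
opening: 0.2
grasp_force: 0.1
```

```bash
python3 - <<'E'
from h import *
c=cam('scene')
b=cv2.resize(c['img'][140:260,340:500],None,fx=5,fy=5,interpolation=cv2.INTER_CUBIC)
cv2.imwrite('pics/p7.png',b[:,:,::-1])
print(r.read_state()['ee_pos'])
E
```

```text
[543.12680595 354.49833289  36.36356852]
```

View pics/p7.png

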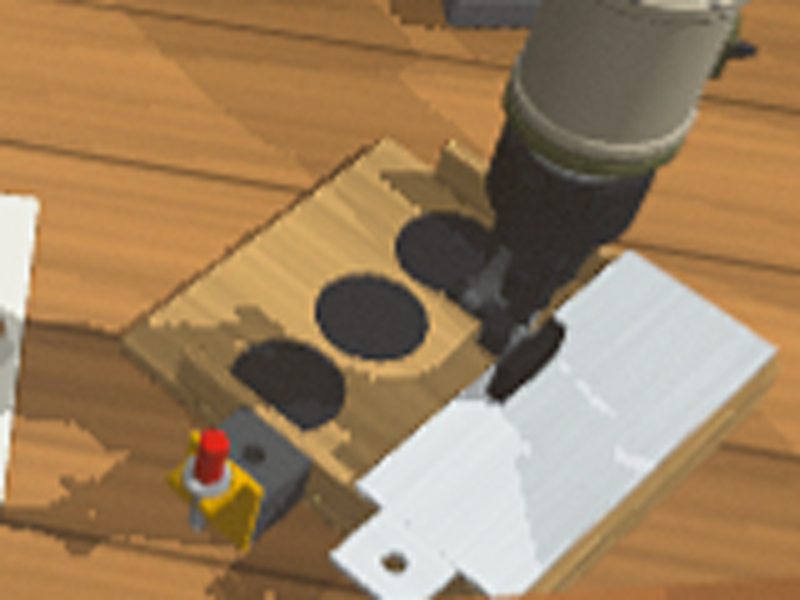

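The cover is nearly open, with its ear hole now at crop px (395,562), and the discs are clear. I'll creep on to the stop.

arm_command(targets=[[0,0.005,0.007,0,0,0,0],[0,0.01,0.014,0,0,0,0],[0,0.015,0.021,0,0,0,0]])

```text
time: 12.27
ee_pos: [544.4, 356.3, 36.1]
tcp_rot: [-3.14, 0.008, 0.946]
ft_force: [-23.2, -22.1, 24.8]
opening: -0.1
grasp_force: 15.7
```

```bash
python3 - <<'E'
from m import *
c=C['scene']
a=onz(c,390.6,229.0,52);b=onz(c,418.7,252.1,52);print(a,b,np.linalg.norm((b-a)[:2]))
E
```

```text
[632.63686251 231.08594266  52.        ] [688.8998323  310.57386591  52.        ] 97.38506924132199
```

arm_command(targets=[[0,-0.03,-0.04,0,0,0,0],[0,-0.05,-0.07,0,0,0,0],[0.5,-0.05,-0.07,0.1,0,0,0],[1,-0.05,-0.07,0.25,0,0,0],[1,-0.05,-0.3,0.45,0,0,0],[1,-0.05,-0.5,0.65,0,0,0],[1,-0.05,-0.7,0.65,0,0,0],[1,-0.05,-0.9,0.65,0,0,0],[1,-0.05,-1,0.65,0,0,0],[1,-0.05,-1,0.65,0,0,0]])

```text
time: 13.1
ee_pos: [534.2, 118.6, 197.8]
tcp_rot: [3.141, -0.002, 0.947]
ft_force: [0.3, -0.3, -0.5]
opening: 85.0
grasp_force: 0.0
```

```bash
cat > disc.py <<'E'
from h import *
c=cam('top')
g=c['img'].max(2);P=cloud(c)
m=((g<75)&(abs(P[...,2]-12)<14)&(abs(P[...,0]-495)<130)&(abs(P[...,1]-287)<120)).astype(np.uint8)
k,l,st,ce=cv2.connectedComponentsWithStats(m)
for i in range(1,k):
    if st[i,4]>60: print('disc',onz(c,*ce[i],12).round(1),st[i].tolist())
h=cv2.cvtColor(c['img'],cv2.COLOR_RGB2HSV);H,S=h[...,0].astype(int),h[...,1]
for nm,lo,hi in(('blue',100,125),('orange',8,20)):
    m=((H>=lo)&(H<=hi)&(S>60)&(P[...,2]>14)&(P[...,2]<45)&(P[...,0]>430)&(P[...,0]<710)&(P[...,1]>-170)&(P[...,1]<100)).astype(np.uint8)
    k,l,st,ce=cv2.connectedComponentsWithStats(m)
    for i in range(1,k):
        if st[i,4]>60: print(nm,onz(c,*ce[i],25).round(1),st[i].tolist())
print(r.read_state()['ee_pos'].round(1),r.read_state()['q'].round(2))
E
python3 disc.py
```

```text
disc [494.3 289.3  12. ] [214, 236, 23, 22, 377]
disc [432.  333.7  12. ] [196, 257, 24, 24, 423]
blue [520. -96.  25.] [356, 231, 18, 17, 238]
orange [642.7 -92.5  25. ] [356, 187, 17, 17, 236]
[535.5 108.6 199.5] [-0.77  0.16  0.54  1.71 -0.09  1.29 -0.84]
```

arm_command(targets=[[1,-0.057,-0.2,0,0,0,0.6],[1,-0.057,-0.822,-0.2,0,0,0.6],[1,-0.057,-0.822,-0.3,0,0,0.6],[1,-0.057,-0.822,-0.3,0,0,0.6],[1,-0.057,-0.822,-0.3,0,0,0.6],[1,-0.057,-0.822,-0.3,0,0,0.6],[1,-0.057,-0.822,-0.3,0,0,0.6],[1,-0.057,-0.822,-0.3,0,0,0.6],[1,-0.057,-0.822,-0.3,0,0,0.6],[1,-0.057,-0.822,-0.3,0,0,0.6],[1,-0.057,-0.822,-0.3,0,0,0.6]])

```text
time: 14.07
ee_pos: [520.3, -84.6, 122.0]
tcp_rot: [3.141, -0.0, 1.886]
ft_force: [0.6, 0.6, -1.0]
opening: 85.3
grasp_force: 0.0
```

```bash
cat > st.py <<'E'
from h import *
s=r.read_state();print(round(float(s['time']),2),s['ee_pos'].round(1),s['tcp_rot'].round(3),s['q'].round(2),s['ft_force'].round(1),round(float(s['opening']),1))
E
cat > dish.py <<'E'
from h import *
import sys
s=cam('scene');P=cloud(s);h=cv2.cvtColor(s['img'],cv2.COLOR_RGB2HSV);H,S=h[...,0].astype(int),h[...,1]
for nm,lo,hi in(('blue',100,125),('orange',8,20)):
    m=((H>=lo)&(H<=hi)&(S>60)&(P[...,2]>14)&(P[...,2]<300)&(P[...,0]>380)&(P[...,0]<710)&(P[...,1]>-400)&(P[...,1]<60)).astype(np.uint8)
    k,l,st,ce=cv2.connectedComponentsWithStats(m)
    for i in range(1,k):
        if st[i,4]>60: z=np.median(P[l==i][:,2]);print(nm,onz(s,*ce[i],z).round(1),z.round(1),st[i].tolist())
E
python3 st.py; python3 dish.py
```

```text
14.07 [520.3 -84.6 122. ] [ 3.141 -0.     1.886] [-0.45  0.19  0.59  1.85 -0.12  1.13  0.49] [ 0.6  0.6 -1. ] 85.3
blue [528.3 -91.3  24.5] 24.5 [281, 181, 16, 13, 155]
orange [556.  -86.4 286.9] 286.9 [271, 119, 18, 21, 83]
orange [ 522.5 -363.8   29.1] 29.1 [203, 159, 16, 29, 85]
orange [ 606.1 -304.4   26. ] 26.0 [205, 189, 20, 10, 106]
orange [651.  -87.7  24.5] 24.5 [270, 212, 17, 15, 195]
```

arm_command(targets=[[1,0,0,-0.12,0,0,0],[1,0,0,-0.24,0,0,0],[1,0,0,-0.36,0,0,0],[1,0,0,-0.46,0,0,0],[1,0,0,-0.52,0,0,0],[1,0,0,-0.55,0,0,0],[1,0,0,-0.57,0,0,0],[1,0,0,-0.58,0,0,0],[1,0,0,-0.59,0,0,0],[1,0,0,-0.59,0,0,0]])

```text
time: 14.95
ee_pos: [520.6, -85.1, -25.1]
tcp_rot: [3.14, 0.0, 1.889]
ft_force: [0.5, -0.6, -0.6]
opening: 85.1
grasp_force: 0.0
```

arm_command(targets=[[0.4,0,0,0,0,0,0],[0.4,0,0,0,0,0,0],[0.4,0,0,0,0,0,0],[0.4,0,0,0,0,0,0],[0.4,0,0,0,0,0,0],[0.4,0,0,0,0,0,0]], force=30)

```text
time: 15.45
ee_pos: [520.4, -85.1, -24.8]
tcp_rot: [3.141, -0.0, 1.889]
ft_force: [-2.2, -0.1, 7.5]
opening: 54.4
grasp_force: 30.3
```

The grip is about 11 mm off-centre in y, because the previous call hadn't finished when I computed the shift. I'll regrip.

arm_command(targets=[[1,0,0,0,0,0,0],[1,0,0,0,0,0,0],[1,0,0,0,0,0,0],[1,0,-0.02,0,0,0,0],[1,0,-0.043,0,0,0,0],[1,0,-0.043,0,0,0,0],[0.4,0,-0.043,0,0,0,0],[0.4,0,-0.043,0,0,0,0],[0.4,0,-0.043,0,0,0,0],[0.4,0,-0.043,0,0,0,0],[0.4,0,-0.043,0,0,0,0],[0.4,0,-0.043,0,0,0,0]])

```text
time: 16.45
ee_pos: [520.2, -95.8, -25.4]
tcp_rot: [3.141, -0.0, 1.889]
ft_force: [-0.5, 0.6, 5.4]
opening: 55.0
grasp_force: 31.3
```

arm_command(targets=[[0.4,0,0,0.1,0,0,0],[0.4,0,0,0.25,0,0,0],[0.4,0,0,0.4,0,0,0],[0.4,0,0,0.55,0,0,0],[0.4,0,0,0.7,0,0,0],[0.4,0,0,0.8,0,0,0],[0.4,0,-0.15,0.8,0,0,0],[0.4,0,-0.3,0.8,0,0,0],[0.4,0,-0.45,0.8,0,0,0],[0.4,0,-0.6,0.8,0,0,0],[0.4,0,-0.72,0.8,0,0,0],[0.4,0,-0.81,0.8,0,0,0]])

```text
time: 17.45
ee_pos: [519.1, -301.4, 174.2]
tcp_rot: [-3.141, 0.001, 1.887]
ft_force: [-0.1, 0.1, -0.7]
opening: 55.0
grasp_force: 32.4
```

arm_command(targets=[[0.4,0,0,0,0,0,0],[0.4,0,0,0,0,0,0],[0.4,0,0,0,0,0,0],[0.4,0,0,0,0,0,0]])

```text
time: 17.78
ee_pos: [520.5, -296.8, 174.1]
tcp_rot: [3.141, -0.001, 1.891]
ft_force: [-0.2, 1.1, -0.8]
opening: 55.0
grasp_force: 32.4
```

```bash
python3 st.py; python3 dish.py; python3 - <<'E'
from h import *
s=cam('scene')
b=cv2.resize(s['img'][70:220,150:330],None,fx=4,fy=4,interpolation=cv2.INTER_CUBIC)
cv2.imwrite('pics/v1.png',b[:,:,::-1])
E
```

```text
17.78 [ 520.5 -296.8  174.1] [ 3.141e+00 -1.000e-03  1.891e+00] [-0.13  0.34  0.72  1.61 -0.24  1.28  0.95] [-0.2  1.1 -0.8] 55.0
blue [ 522.1 -278.7  223.4] 223.4 [215, 122, 9, 12, 75]
orange [ 578.9 -272.5  269.6] 269.6 [201, 120, 14, 19, 78]
orange [ 471.4 -244.4   29.5] 29.5 [240, 154, 12, 28, 64]
orange [ 605.4 -303.3   23.1] 23.1 [205, 191, 21, 8, 72]
orange [651.1 -87.7  24.5] 24.5 [270, 212, 17, 15, 195]
```

View pics/v1.png

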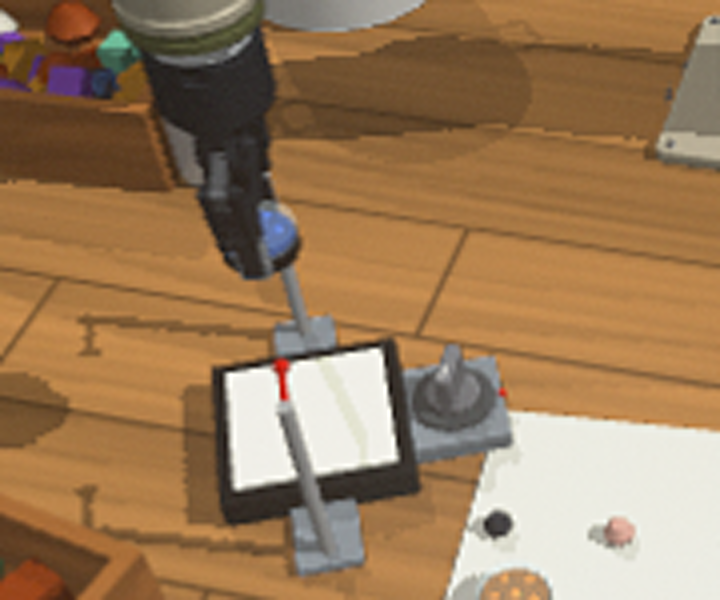

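The blue dish is held level at crop px (275,235). Next I'll lower it between the pointers, with the near tip at (283,365).

arm_command(targets=[[0.4,0,-0.004,-0.05,0,0,0],[0.4,0,-0.004,-0.1,0,0,0],[0.4,0,-0.004,-0.13,0,0,0],[0.4,0,-0.004,-0.152,0,0,0],[0.4,0,-0.004,-0.152,0,0,0],[0.4,0,-0.004,-0.152,0,0,0],[0.4,0,-0.004,-0.152,0,0,0]])

```text
time: 18.47
ee_pos: [520.2, -299.6, 136.6]
tcp_rot: [3.141, 0.0, 1.889]
ft_force: [0.0, -0.2, -0.7]
opening: 54.9
grasp_force: 32.4
```

```bash
python3 st.py; python3 - <<'E'
from h import *
s=cam('scene')
b=cv2.resize(s['img'][100:180,190:270],None,fx=7,fy=7,interpolation=cv2.INTER_CUBIC)
for d in (0,4,-4): pass
def mk(X,col):
    q=((proj(s,X)-[190,100])*7+3).astype(int);cv2.drawMarker(b,tuple(int(v) for v in q),col,cv2.MARKER_CROSS,10,1)
for a in np.linspace(0,2*np.pi,25)[:-1]:
    mk((520.3+28*np.cos(a),-297.8+28*np.sin(a),187),(0,255,0))
for p in((587.1,-264.6,165),(451.2,-331.8,165)): mk(p,(0,0,255))
cv2.imwrite('pics/v2.png',b[:,:,::-1])
E
```

```text
18.47 [ 520.2 -299.6  136.6] [3.141 0.    1.889] [-0.12  0.38  0.71  1.65 -0.26  1.21  0.97] [ 0.  -0.2 -0.7] 54.9
```

View pics/v2.png

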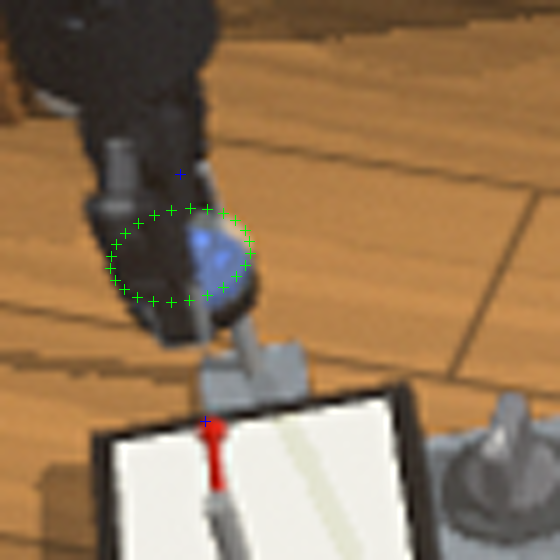

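The dish outline and the near tip, at crop px (212,428), both sit about 1 px from prediction, so the position is good. I'll hold for about 2.7 s.

arm_command(targets=[[0.4,0,0,0,0,0,0],[0.4,0,0,0,0,0,0],[0.4,0,0,0,0,0,0],[0.4,0,0,0,0,0,0],[0.4,0,0,0,0,0,0],[0.4,0,0,0,0,0,0],[0.4,0,0,0,0,0,0],[0.4,0,0,0,0,0,0],[0.4,0,0,0,0,0,0],[0.4,0,0,0,0,0,0],[0.4,0,0,0,0,0,0],[0.4,0,0,0,0,0,0]])

```text
time: 19.52
ee_pos: [520.0, -299.4, 136.4]
tcp_rot: [3.141, -0.0, 1.889]
ft_force: [-0.0, 0.3, -1.6]
opening: 54.7
grasp_force: 32.4
```

arm_command(targets=[[0.4,0,0,0,0,0,0],[0.4,0,0,0,0,0,0],[0.4,0,0,0,0,0,0],[0.4,0,0,0,0,0,0],[0.4,0,0,0,0,0,0],[0.4,0,0,0,0,0,0],[0.4,0,0,0,0,0,0],[0.4,0,0,0,0,0,0],[0.4,0,0,0,0,0,0],[0.4,0,0,0,0,0,0],[0.4,0,0,0,0,0,0],[0.4,0,0,0,0,0,0]])

```text
time: 20.52
ee_pos: [520.0, -299.4, 136.3]
tcp_rot: [3.141, -0.0, 1.889]
ft_force: [0.4, -0.5, -0.8]
opening: 55.1
grasp_force: 32.4
```

arm_command(targets=[[0.4,0,0,0,0,0,0],[0.4,0,0,0,0,0,0],[0.4,0,0,0,0,0,0],[0.4,0,0,0,0,0,0],[0.4,0,0,0,0,0,0],[0.4,0,0,0,0,0,0],[0.4,0,0,0,0,0,0],[0.4,0,0,0,0,0,0]])

```text
time: 21.18
ee_pos: [520.0, -299.4, 136.4]
tcp_rot: [3.141, 0.0, 1.889]
ft_force: [0.6, -0.7, 0.1]
opening: 54.9
grasp_force: 32.4
```

arm_command(targets=[[0.4,0,0,0.1,0,0,0],[0.4,0,0,0.2,0,0,0],[0.4,0,0.1,0.24,0,0,0],[0.4,0,0.25,0.24,0,0,0.05],[0.4,0,0.4,0.24,0,0,0.1],[0.4,0,0.55,0.24,0,0,0.15],[0.4,0,0.7,0.24,0,0,0.2],[0.4,0,0.85,0.24,0,0,0.25],[0.4,0,1,0.24,0,0,0.3],[0.4,0,1,0.24,0,0,0.35],[0.4,0,1,0.24,0,0,0.402],[0.4,0,1,0.24,0,0,0.402]])

```text
time: 22.18
ee_pos: [520.0, -48.9, 196.4]
tcp_rot: [3.141, 0.0, 2.526]
ft_force: [-0.5, 0.4, -0.9]
opening: 54.8
grasp_force: 32.4
```

arm_command(targets=[[0.4,-0.01,0.12,0,0,0,0],[0.4,-0.02,0.24,0,0,0,0],[0.4,-0.03,0.36,0,0,0,0],[0.4,-0.04,0.48,0,0,0,0],[0.4,-0.05,0.6,0,0,0,0],[0.4,-0.06,0.72,0,0,0,0],[0.4,-0.08,0.84,0,0,0,0],[0.4,-0.1,0.95,0,0,0,0],[0.4,-0.1,1,0,0,0,0],[0.4,-0.1,1,0,0,0,0]])

```text
time: 23.02
ee_pos: [494.4, 203.6, 196.1]
tcp_rot: [3.141, -0.001, 2.522]
ft_force: [-0.3, 1.0, -1.2]
opening: 54.8
grasp_force: 32.4
```

arm_command(targets=[[0.4,0,0.12,0,0,0,0],[0.4,0,0.24,0,0,0,0],[0.4,0,0.35,0,0,0,0],[0.4,0,0.35,0,0,0,0],[0.4,0,0.35,0,0,0,0],[0.4,0,0.35,0,0,0,0],[0.4,0,0.35,0,0,0,0]])

```text
time: 23.6
ee_pos: [495.9, 285.9, 196.5]
tcp_rot: [-3.141, 0.001, 2.517]
ft_force: [-0.1, -0.1, 0.3]
opening: 54.9
grasp_force: 32.4
```

arm_command(targets=[[0.4,0,0,-0.15,0,0,0],[0.4,0,0,-0.3,0,0,0],[0.4,0,0,-0.45,0,0,0],[0.4,0,0,-0.58,0,0,0],[0.4,0,0,-0.7,0,0,0],[0.4,0,0,-0.77,0,0,0],[0.4,0,0,-0.8,0,0,0],[0.4,0,0,-0.8,0,0,0],[0.4,0,0,-0.8,0,0,0]])

```text
time: 24.35
ee_pos: [495.9, 287.6, -2.6]
tcp_rot: [3.141, 0.001, 2.52]
ft_force: [-0.6, -0.1, -0.6]
opening: 54.9
grasp_force: 32.4
```

```bash
python3 st.py; python3 - <<'E'
from h import *
s=cam('scene')
b=cv2.resize(s['img'][160:230,380:470],None,fx=7,fy=7,interpolation=cv2.INTER_CUBIC)
cv2.imwrite('pics/b1.png',b[:,:,::-1])
E
```

```text
24.35 [495.9 287.6  -2.6] [3.141e+00 1.000e-03 2.520e+00] [-0.8   0.43  0.24  1.82 -0.12  0.91  0.44] [-0.6 -0.1 -0.6] 54.9
```

arm_command(targets=[[0.4,-0.004,0.005,-0.02,0,0,0],[0.4,-0.004,0.005,-0.035,0,0,0],[0.4,-0.004,0.005,-0.045,0,0,0],[0.4,-0.004,0.005,-0.05,0,0,0],[0.4,-0.004,0.005,-0.054,0,0,0],[0.4,-0.004,0.005,-0.054,0,0,0],[0.4,-0.004,0.005,-0.054,0,0,0]])

```text
time: 24.98
ee_pos: [493.9, 289.4, -16.3]
tcp_rot: [3.142, -0.0, 2.521]
ft_force: [-5.0, -2.6, 9.2]
opening: 54.6
grasp_force: 33.4
```

arm_command(targets=[[0.85,0,0,0,0,0,0],[0.85,0,0,0,0,0,0],[0.85,0,0,0,0,0,0],[0.85,0,0,0,0,0,0],[0.85,0,0,0.05,0,0,0],[0.85,0,0,0.15,0,0,0],[0.85,0,0,0.3,0,0,0],[0.85,0,0,0.45,0,0,0],[0.85,0,0,0.6,0,0,0],[0.85,0,-0.1,0.7,0,0,0],[0.85,0.05,-0.25,0.7,0,0,0],[0.85,0.1,-0.4,0.7,0,0,0]])

```text
time: 25.98
ee_pos: [519.8, 189.7, 161.0]
tcp_rot: [3.137, 0.002, 2.524]
ft_force: [1.4, -0.9, -0.2]
opening: 72.4
grasp_force: 0.0
```

arm_command(targets=[[1,0.05,-0.12,0,0,0,0],[1,0.1,-0.24,0,0,0,0],[1,0.15,-0.36,0,0,0,-0.05],[1,0.2,-0.48,0,0,0,-0.1],[1,0.25,-0.6,0,0,0,-0.15],[1,0.3,-0.72,0,0,0,-0.2],[1,0.3,-0.72,0,0,0,-0.25],[1,0.3,-0.72,0,0,0,-0.25],[1,0.3,-0.72,0,0,0,-0.25]])

```text
time: 26.73
ee_pos: [594.0, 9.7, 158.4]
tcp_rot: [3.141, -0.0, 2.13]
ft_force: [0.2, 0.2, 0.1]
opening: 85.4
grasp_force: 0.0
```

```bash
python3 st.py; sed -i 's/P\[...,1\]<100)/P[...,1]<400)/; s/P\[...,0\]>430/P[...,0]>400/' disc.py; python3 disc.py;  sed -i 's/P\[...,1\]<60)/P[...,1]<400)/' dish.py; python3 dish.py
```

```text
26.73 [594.    9.7 158.4] [ 3.141 -0.     2.13 ] [-0.5   0.31  0.5   1.63 -0.15  1.24  0.59] [0.2 0.2 0.1] 85.4
disc [556.4 244.8  12. ] [232, 214, 22, 22, 372]
disc [431.8 333.9  12. ] [196, 257, 24, 24, 420]
blue [494.1 287.7  25. ] [215, 237, 21, 20, 309]
orange [642.4 -94.4  25. ] [358, 187, 15, 17, 212]
[593.9  10.5 158.2] [-0.5   0.31  0.5   1.63 -0.15  1.24  0.59]
blue [501.7 290.5  33.6] 33.6 [406, 194, 18, 14, 177]
orange [406.3 366.1  33.7] 33.7 [428, 171, 27, 22, 246]
orange [ 606.8 -305.2   26.6] 26.6 [205, 189, 20, 10, 104]
orange [612.5 241.1  41.4] 41.4 [374, 207, 42, 40, 321]
orange [651.  -87.7  24.4] 24.4 [270, 212, 17, 15, 195]
```

```bash
cat > chk.py <<'E'
from h import *
c=cam('top');h=cv2.cvtColor(c['img'],cv2.COLOR_RGB2HSV).astype(int);H,S,V=h[...,0],h[...,1],h[...,2]
yy,xx=np.mgrid[0:400,0:640]
def show(nm,lo,hi,ctr,zt):
    u0,v0=proj(c,(*ctr,zt));near=np.hypot(xx-u0,yy-v0)<14
    m=(H>=lo)&(H<=hi)&(S>90)&(V>70)&near
    v,u=np.nonzero(m);d=(V<75)&near|m;d&=near
    print(nm,len(u),'lid@z',onz(c,u.mean(),v.mean(),zt)[:2].round(1),'lid-8',onz(c,u.mean(),v.mean(),zt-8)[:2].round(1))
import sys
if __name__=='__main__':
    show('blue',100,125,(494.3,289),34)
    show('orange',5,22,(642.4,-93),25)
E
python3 chk.py
```

```text
blue 262 lid@z [493.5 285.5] lid-8 [493.9 287.1]
orange 183 lid@z [642.3 -94. ] lid-8 [643.5 -94.7]
```

arm_command(targets=[[1,0.05,-0.1,0,0,0,0.08],[1,0.1,-0.2,-0.1,0,0,0.16],[1,0.15,-0.3,-0.2,0,0,0.24],[1,0.198,-0.416,-0.28,0,0,0.32],[1,0.198,-0.416,-0.28,0,0,0.4],[1,0.198,-0.416,-0.28,0,0,0.48],[1,0.198,-0.416,-0.28,0,0,0.533],[1,0.198,-0.416,-0.28,0,0,0.533],[1,0.198,-0.416,-0.28,0,0,0.533],[1,0.198,-0.416,-0.28,0,0,0.533],[1,0.198,-0.416,-0.28,0,0,0.533]])

```text
time: 27.8
ee_pos: [643.6, -94.1, 88.0]
tcp_rot: [3.141, 0.0, 2.964]
ft_force: [-0.6, -0.1, 0.0]
opening: 85.7
grasp_force: 0.0
```

```bash
python3 st.py; python3 dish.py | grep 'orange \[6[2-9]'
```

```text
27.8 [643.6 -94.1  88. ] [3.141 0.    2.964] [-0.2   0.48  0.37  1.54 -0.18  1.15  1.6 ] [-0.6 -0.1  0. ] 85.7
orange [651.  -87.8  24.4] 24.4 [270, 212, 17, 15, 195]
```

Aligned and undisturbed. I'll descend to about -25 and grip.

arm_command(targets=[[1,0,0,-0.12,0,0,0],[1,0,0,-0.24,0,0,0],[1,0,0,-0.34,0,0,0],[1,0,0,-0.4,0,0,0],[1,0,0,-0.43,0,0,0],[1,0,0,-0.453,0,0,0],[1,0,0,-0.453,0,0,0],[1,0,0,-0.453,0,0,0]])

```text
time: 28.52
ee_pos: [644.2, -94.8, -24.5]
tcp_rot: [3.141, 0.001, 2.965]
ft_force: [-0.1, 0.5, -0.4]
opening: 85.2
grasp_force: 0.0
```

arm_command(targets=[[0.4,0,0,0,0,0,0],[0.4,0,0,0,0,0,0],[0.4,0,0,0,0,0,0],[0.4,0,0,0,0,0,0],[0.4,0,0,0,0,0,0],[0.4,0,0,0,0,0,0],[0.4,0,0,0,0,0,0]], force=30)

```text
time: 29.1
ee_pos: [644.3, -94.6, -24.1]
tcp_rot: [3.141, 0.002, 2.965]
ft_force: [-1.3, 1.1, 5.5]
opening: 55.0
grasp_force: 31.1
```

arm_command(targets=[[0.4,0,0,0.1,0,0,0],[0.4,0,0,0.25,0,0,0],[0.4,0,0,0.4,0,0,0],[0.4,0,0,0.55,0,0,0],[0.4,0,0,0.7,0,0,0],[0.4,0,0,0.84,0,0,0],[0.4,-0.1,-0.12,0.84,0,0,0],[0.4,-0.2,-0.26,0.84,0,0,0],[0.4,-0.3,-0.4,0.84,0,0,0],[0.4,-0.4,-0.55,0.84,0,0,0],[0.4,-0.495,-0.7,0.84,0,0,0],[0.4,-0.495,-0.815,0.84,0,0,0]])

```text
time: 30.1
ee_pos: [516.4, -300.7, 185.7]
tcp_rot: [3.141, 0.001, 2.963]
ft_force: [1.0, -0.4, -1.0]
opening: 54.9
grasp_force: 32.5
```

arm_command(targets=[[0.4,0,0,0,0,0,0],[0.4,0,0,0,0,0,0],[0.4,0,0,0,0,0,0],[0.4,0,0,0,0,0,0],[0.4,0,0,0,0,0,0],[0.4,0,0,0,0,0,0]])

```text
time: 30.6
ee_pos: [520.3, -297.3, 184.5]
tcp_rot: [3.141, -0.0, 2.967]
ft_force: [-0.4, 0.7, -0.6]
opening: 55.1
grasp_force: 32.5
```

arm_command(targets=[[0.4,0,-0.004,-0.05,0,0,0],[0.4,0,-0.004,-0.1,0,0,0],[0.4,0,-0.004,-0.15,0,0,0],[0.4,0,-0.004,-0.19,0,0,0],[0.4,0,-0.004,-0.19,0,0,0],[0.4,0,-0.004,-0.19,0,0,0],[0.4,0,-0.004,-0.19,0,0,0],[0.4,0,-0.004,-0.19,0,0,0],[0.4,0,-0.004,-0.19,0,0,0]])

```text
time: 31.35
ee_pos: [520.1, -299.7, 137.7]
tcp_rot: [-3.141, 0.001, 2.965]
ft_force: [-0.1, 0.4, -0.9]
opening: 54.9
grasp_force: 32.5
```

```bash
python3 st.py; python3 dish.py; python3 chk.py|head -1
```

```text
31.35 [ 520.1 -299.7  137.7] [-3.141e+00  1.000e-03  2.965e+00] [ 0.05  0.34  0.49  1.64 -0.17  1.2   1.97] [-0.1  0.4 -0.9] 54.9
blue [502.  290.2  34.3] 34.3 [406, 194, 18, 14, 176]
orange [ 527.5 -300.9  220.8] 220.8 [185, 104, 49, 44, 598]
orange [405.4 365.3  32.8] 32.8 [426, 171, 28, 22, 245]
orange [ 607.2 -304.8   23.9] 23.9 [205, 191, 21, 8, 67]
orange [611.9 242.2  40.1] 40.1 [373, 207, 43, 40, 332]
blue 259 lid@z [493.3 285.4] lid-8 [493.7 286.9]chk.py:8: RuntimeWarning: Mean of empty slice.
  print(nm,len(u),'lid@z',onz(c,u.mean(),v.mean(),zt)[:2].round(1),'lid-8',onz(c,u.mean(),v.mean(),zt-8)[:2].round(1))
  ret = ret.dtype.type(ret / rcount)
```

Same pose as blue. Hold.

arm_command(targets=[[0.4,0,0,0,0,0,0],[0.4,0,0,0,0,0,0],[0.4,0,0,0,0,0,0],[0.4,0,0,0,0,0,0],[0.4,0,0,0,0,0,0],[0.4,0,0,0,0,0,0],[0.4,0,0,0,0,0,0],[0.4,0,0,0,0,0,0],[0.4,0,0,0,0,0,0],[0.4,0,0,0,0,0,0],[0.4,0,0,0,0,0,0],[0.4,0,0,0,0,0,0]])

```text
time: 32.45
ee_pos: [519.8, -299.4, 137.1]
tcp_rot: [3.142, -0.0, 2.965]
ft_force: [0.0, 0.3, -0.0]
opening: 55.0
grasp_force: 32.5
```

arm_command(targets=[[0.4,0,0,0,0,0,0],[0.4,0,0,0,0,0,0],[0.4,0,0,0,0,0,0],[0.4,0,0,0,0,0,0],[0.4,0,0,0,0,0,0],[0.4,0,0,0,0,0,0],[0.4,0,0,0,0,0,0],[0.4,0,0,0,0,0,0],[0.4,0,0,0,0,0,0],[0.4,0,0,0,0,0,0],[0.4,0,0,0,0,0,0],[0.4,0,0,0,0,0,0]])

```text
time: 33.45
ee_pos: [519.8, -299.4, 137.1]
tcp_rot: [3.142, -0.0, 2.965]
ft_force: [-0.1, 0.2, -0.3]
opening: 55.1
grasp_force: 32.5
```

arm_command(targets=[[0.4,0,0,0,0,0,0],[0.4,0,0,0,0,0,0],[0.4,0,0,0,0,0,0],[0.4,0,0,0,0,0,0],[0.4,0,0,0,0,0,0],[0.4,0,0,0,0,0,0],[0.4,0,0,0,0,0,0],[0.4,0,0,0,0,0,0]])

```text
time: 34.12
ee_pos: [519.8, -299.4, 137.1]
tcp_rot: [3.142, 0.0, 2.965]
ft_force: [0.6, -0.1, -0.6]
opening: 54.9
grasp_force: 32.5
```

arm_command(targets=[[0.4,0,0,0.1,0,0,0],[0.4,0,0,0.2,0,0,0],[0.4,0,0.1,0.24,0,0,0],[0.4,0,0.25,0.24,0,0,-0.05],[0.4,0,0.4,0.24,0,0,-0.1],[0.4,0,0.55,0.24,0,0,-0.15],[0.4,0,0.7,0.24,0,0,-0.2],[0.4,0,0.85,0.24,0,0,-0.25],[0.4,0,1,0.24,0,0,-0.283],[0.4,0,1,0.24,0,0,-0.283],[0.4,0,1,0.24,0,0,-0.283]])

```text
time: 35.03
ee_pos: [519.9, -46.9, 197.2]
tcp_rot: [3.141, -0.0, 2.526]
ft_force: [0.4, -1.2, -0.6]
opening: 54.8
grasp_force: 32.5
```

arm_command(targets=[[0.4,-0.02,0.12,0,0,0,0],[0.4,-0.04,0.24,0,0,0,0],[0.4,-0.06,0.36,0,0,0,0],[0.4,-0.08,0.48,0,0,0,0],[0.4,-0.1,0.6,0,0,0,0],[0.4,-0.13,0.72,0,0,0,0],[0.4,-0.16,0.84,0,0,0,0],[0.4,-0.2,0.95,0,0,0,0],[0.4,-0.2,1,0,0,0,0],[0.4,-0.2,1,0,0,0,0]])

```text
time: 35.87
ee_pos: [469.4, 202.9, 197.0]
tcp_rot: [3.141, -0.0, 2.525]
ft_force: [-0.7, -1.0, -1.4]
opening: 55.1
grasp_force: 32.5
```

arm_command(targets=[[0.4,-0.04,0.12,0,0,0,0],[0.4,-0.08,0.24,0,0,0,0],[0.4,-0.12,0.36,0,0,0,0],[0.4,-0.15,0.48,0,0,0,0],[0.4,-0.15,0.534,0,0,0,0],[0.4,-0.15,0.534,0,0,0,0],[0.4,-0.15,0.534,0,0,0,0],[0.4,-0.15,0.534,0,0,0,0],[0.4,-0.15,0.534,0,0,0,0]])

```text
time: 36.62
ee_pos: [433.5, 332.0, 197.1]
tcp_rot: [-3.141, 0.001, 2.518]
ft_force: [-0.9, -0.9, -1.2]
opening: 55.0
grasp_force: 32.5
```

arm_command(targets=[[0.4,0,0,-0.15,0,0,0],[0.4,0,0,-0.3,0,0,0],[0.4,0,0,-0.45,0,0,0],[0.4,0,0,-0.58,0,0,0],[0.4,0,0,-0.7,0,0,0],[0.4,0,0,-0.77,0,0,0],[0.4,0,0,-0.8,0,0,0],[0.4,0,0,-0.8,0,0,0],[0.4,0,0,-0.8,0,0,0],[0.4,0,0,-0.8,0,0,0]])

```text
time: 37.45
ee_pos: [433.5, 334.6, -1.2]
tcp_rot: [3.139, 0.001, 2.52]
ft_force: [0.1, -0.4, 0.2]
opening: 54.9
grasp_force: 32.6
```

arm_command(targets=[[0.4,-0.004,0,-0.02,0,0,0],[0.4,-0.004,0,-0.035,0,0,0],[0.4,-0.004,0,-0.045,0,0,0],[0.4,-0.004,0,-0.05,0,0,0],[0.4,-0.004,0,-0.052,0,0,0],[0.4,-0.004,0,-0.052,0,0,0],[0.4,-0.004,0,-0.052,0,0,0]])

```text
time: 38.03
ee_pos: [431.2, 334.1, -15.2]
tcp_rot: [-3.141, -0.0, 2.521]
ft_force: [-4.5, -2.9, 10.1]
opening: 55.2
grasp_force: 33.6
```

arm_command(targets=[[0.85,0,0,0,0,0,0],[0.85,0,0,0,0,0,0],[0.85,0,0,0,0,0,0],[0.85,0,0,0,0,0,0],[0.85,0,0,0.05,0,0,0],[0.85,0,0,0.15,0,0,0],[0.85,0,0,0.3,0,0,0],[0.85,0,0,0.45,0,0,0],[0.85,0,0,0.6,0,0,0],[0.85,0.05,-0.1,0.7,0,0,0],[0.85,0.1,-0.25,0.7,0,0,0],[0.85,0.15,-0.4,0.7,0,0,0]])

```text
time: 39.03
ee_pos: [469.8, 234.2, 162.2]
tcp_rot: [3.137, 0.001, 2.523]
ft_force: [1.4, -0.1, 0.1]
opening: 72.6
grasp_force: 0.0
```

arm_command(targets=[[0.6,0,-0.12,0,0,0,0],[0.6,0,-0.24,0,0,0,0],[0.6,0,-0.36,0,0,0,0],[0.6,0,-0.48,0,0,0,0],[0.6,0,-0.6,0,0,0,0],[0.6,0,-0.72,0,0,0,0],[0.6,0,-0.84,0,0,0,0],[0.6,0,-0.96,0,0,0,0],[0.6,0,-1,0,0,0,0],[0.6,0,-1,0,0,0,0]])

```text
time: 39.87
ee_pos: [468.7, -18.8, 160.0]
tcp_rot: [3.141, 0.001, 2.516]
ft_force: [-0.0, 0.0, 0.3]
opening: 51.7
grasp_force: 0.0
```

```bash
python3 st.py; cat > fin.py <<'E'
from chk import *
show('blue',100,125,(494.3,289),34)
show('orange',5,22,(432,334),34)
g=c['img'].max(2)
n=(g<75)|((H>=100)&(H<=125)&(S>90))
for ctr in((432,334),(494.3,289)):
    print(ctr,'depth lid z')
    P=cloud(c);k=np.hypot(P[...,0]-ctr[0],P[...,1]-ctr[1])<20;print(np.median(P[k],0).round(1),P[k][:,2].std().round(1))
    X=P[k];A=np.c_[X[:,:2]-ctr,np.ones(len(X))];print('slopes',np.linalg.lstsq(A,X[:,2],rcond=None)[0].round(3))
E
python3 fin.py; python3 - <<'E'
from h import *
for n in('scene','top'):
    c=cam(n);P=cloud(c);k=(np.hypot(P[...,0]-471.5,P[...,1]+196)<35)&(P[...,2]>50)&(P[...,2]<72);X=P[k]
    if len(X)>5:
        a=cv2.minAreaRect(X[:,:2].astype(np.float32));print(n,len(X),X.mean(0).round(1),a)
E
```

```text
39.87 [468.7 -18.8 160. ] [3.141e+00 1.000e-03 2.516e+00] [-0.38  0.01  0.33  1.93 -0.    1.2   0.89] [-0.   0.   0.3] 51.7
blue 262 lid@z [493.4 285.4] lid-8 [493.8 286.9]
orange 416 lid@z [431.1 336.5] lid-8 [431.1 338.3]
(432, 334) depth lid z
[431.1 333.9  34. ] 3.0
slopes [1.6000e-02 2.9000e-02 3.4121e+01]
(494.3, 289) depth lid z
[493.9 288.6  33.8] 3.0
slopes [ 2.1000e-02 -8.0000e-03  3.4098e+01]
scene 63 [ 473.6 -191.2   60.5] ((472.2243347167969, -192.4273223876953), (40.35932540893555, 14.128731727600098), 5.8930864334106445)
top 93 [ 472.7 -196.6   63.1] ((473.0733642578125, -195.94827270507812), (39.93196105957031, 17.616884231567383), 3.3741776943206787)
```

```bash
python3 - <<'E'
from h import *
for n in('top','scene'):
    acc=[cam(n) for _ in range(3)];c=acc[0];c['z_map']=np.median([a['z_map'] for a in acc],0);P=cloud(c)
    for ctr in((432,334),(494.3,289)):
        k=(np.hypot(P[...,0]-ctr[0],P[...,1]-ctr[1])<42)&(P[...,2]>25)&(P[...,2]<41)
        v,u=np.nonzero(k);X=P[k];print(n,ctr,len(X),X.mean(0).round(1),((X.min(0)+X.max(0))/2).round(1),np.ptp(X,0).round(),'ray',onz(c,u.mean(),v.mean(),34).round(1))
    g=acc[0]['img'].max(2)
    m=((g<75)&(np.hypot(P[...,0]-556.5,P[...,1]-245)<45)&(P[...,2]<26))
    v,u=np.nonzero(m);print('disc1',onz(c,u.mean(),v.mean(),12),m.sum())
E
```

```text
top (432, 334) 353 [431.  334.1  34.3] [424.4 337.9  33.2] [67. 63. 15.] ray [430.9 334.1  34. ]
top (494.3, 289) 334 [494.8 288.3  34.2] [495.3 288.4  32.8] [52. 54. 15.] ray [494.8 288.4  34. ]
disc1 [556.22342495 244.83018363  12.        ] 376
scene (432, 334) 262 [429.6 337.7  33.4] [426.3 339.8  33. ] [68. 64. 15.] ray [430.3 337.6  34. ]
scene (494.3, 289) 245 [496.8 290.3  33.5] [494.2 291.   31. ] [55. 54. 11.] ray [497.3 290.3  34. ]
disc1 [553.31102466 251.00259222  12.        ] 249
```

Both dishes lie flat, about 1 mm off their disc centres. Now the dimmer: its bar points at about 5° in world and the knob is near (472.3,-196). I'll turn the tool to straddle it, leaving range for the anticlockwise turn.

arm_command(targets=[[0.6,0,-0.05,0,0,0,-0.07],[0.6,0,-0.1,0,0,0,-0.14],[0.6,0,-0.15,0,0,0,-0.21],[0.6,0,-0.2,0,0,0,-0.28],[0.6,0,-0.25,0,0,0,-0.35],[0.6,0,-0.3,0,0,0,-0.42],[0.6,0,-0.35,0,0,0,-0.49],[0.6,0,-0.4,0,0,0,-0.56],[0.6,0,-0.4,0,0,0,-0.63],[0.6,0,-0.4,0,0,0,-0.7],[0.6,0,-0.4,0,0,0,-0.77],[0.6,0,-0.4,0,0,0,-0.77]])

```text
time: 41.32
ee_pos: [468.8, -115.7, 159.0]
tcp_rot: [-3.142, -0.0, 1.306]
ft_force: [0.1, 0.9, -0.9]
opening: 51.4
grasp_force: 0.0
```

arm_command(targets=[[0.6,0,0,0,0,0,-0.07],[0.6,0,0,0,0,0,-0.14],[0.6,0,0,0,0,0,-0.21],[0.6,0,0,0,0,0,-0.28],[0.6,0,0,0,0,0,-0.35],[0.6,0,0,0,0,0,-0.42],[0.6,0,0,0,0,0,-0.49],[0.6,0,0,0,0,0,-0.56],[0.6,0,0,0,0,0,-0.63],[0.6,0,0,0,0,0,-0.7],[0.6,0,0,0,0,0,-0.775],[0.6,0,0,0,0,0,-0.775]])

```text
time: 42.32
ee_pos: [468.8, -115.7, 159.1]
tcp_rot: [3.142, 0.0, 0.092]
ft_force: [0.9, 1.3, -0.0]
opening: 51.1
grasp_force: 0.0
```

```bash
python3 st.py
```

```text
42.32 [ 468.8 -115.7  159.1] [3.142 0.    0.092] [-0.31  0.04  0.47  1.91 -0.02  1.2  -1.31] [ 0.9  1.3 -0. ] 51.1
```

arm_command(targets=[[0.6,0.014,-0.12,0,0,0,0],[0.6,0.014,-0.24,0,0,0,0],[0.6,0.014,-0.321,0,0,0,0],[0.6,0.014,-0.321,0,0,0,0],[0.6,0.014,-0.321,0,0,0,0],[0.6,0.014,-0.321,-0.1,0,0,0],[0.6,0.014,-0.321,-0.22,0,0,0],[0.6,0.014,-0.321,-0.34,0,0,0],[0.6,0.014,-0.321,-0.44,0,0,0],[0.6,0.014,-0.321,-0.5,0,0,0],[0.6,0.014,-0.321,-0.54,0,0,0],[0.6,0.014,-0.321,-0.56,0,0,0]])

```text
time: 43.32
ee_pos: [471.9, -194.8, 17.9]
tcp_rot: [-3.141, 0.002, 0.098]
ft_force: [0.9, -0.4, -0.3]
opening: 51.2
grasp_force: 0.0
```

arm_command(targets=[[0,0,0,0,0,0,0],[0,0,0,0,0,0,0],[0,0,0,0,0,0,0],[0,0,0,0,0,0,0],[0,0,0,0,0,0,0],[0,0,0,0,0,0,0],[0,0,0,0,0,0,0],[0,0,0,0,0,0,0]], force=30)

```text
time: 43.98
ee_pos: [473.1, -195.5, 20.4]
tcp_rot: [-3.141, -0.002, 0.095]
ft_force: [-2.0, 3.3, 5.1]
opening: 13.2
grasp_force: 31.4
```

```bash
python3 st.py
```

```text
43.98 [ 473.1 -195.5   20.4] [-3.141e+00 -2.000e-03  9.500e-02] [-0.16  0.3   0.53  1.98 -0.19  0.91 -1.01] [-2.   3.3  5.1] 13.2
```

arm_command(targets=[[0,0,0,0,0,0,0.05],[0,0,0,0,0,0,0.1],[0,0,0,0,0,0,0.15],[0,0,0,0,0,0,0.2],[0,0,0,0,0,0,0.25],[0,0,0,0,0,0,0.3],[0,0,0,0,0,0,0.35],[0,0,0,0,0,0,0.4],[0,0,0,0,0,0,0.4]])

```text
time: 44.73
ee_pos: [472.8, -194.6, 20.3]
tcp_rot: [-3.141, -0.002, 0.729]
ft_force: [-3.6, 6.3, 8.8]
opening: 13.7
grasp_force: 31.8
```

```bash
sed -i "s/round(float(s\['opening/s['moment'].round(2),round(float(s['opening/" st.py; python3 st.py
```

```text
44.73 [ 472.8 -194.6   20.3] [-3.141e+00 -2.000e-03  7.290e-01] [-0.07  0.29  0.42  1.97 -0.15  0.91 -0.41] [-3.6  6.3  8.8] [1.53 0.77 0.03] 13.7
```

arm_command(targets=[[0,0,0,0,0,0,0.05],[0,0,0,0,0,0,0.1],[0,0,0,0,0,0,0.15],[0,0,0,0,0,0,0.2],[0,0,0,0,0,0,0.25],[0,0,0,0,0,0,0.3],[0,0,0,0,0,0,0.35],[0,0,0,0,0,0,0.4],[0,0,0,0,0,0,0.4]])

```text
time: 45.48
ee_pos: [472.0, -194.1, 20.3]
tcp_rot: [-3.14, -0.003, 1.357]
ft_force: [-8.7, 9.4, 12.4]
opening: 13.3
grasp_force: 32.4
```

```bash
python3 st.py
```

```text
45.48 [ 472.  -194.1   20.3] [-3.140e+00 -3.000e-03  1.357e+00] [ 0.02  0.28  0.32  1.97 -0.11  0.91  0.18] [-8.7  9.4 12.4] [2.19 1.67 0.04] 13.3
```

arm_command(targets=[[0,-0.006,0.006,0.003,0,0,0.04],[0,-0.008,0.008,0.004,0,0,0.08],[0,-0.008,0.008,0.004,0,0,0.12],[0,-0.008,0.008,0.004,0,0,0.16],[0,-0.008,0.008,0.004,0,0,0.2],[0,-0.008,0.008,0.004,0,0,0.24],[0,-0.008,0.008,0.004,0,0,0.24]])

```text
time: 46.07
ee_pos: [471.2, -194.0, 20.5]
tcp_rot: [3.14, 0.0, 1.731]
ft_force: [5.1, 1.2, -8.5]
opening: 13.1
grasp_force: 30.8
```

```bash
python3 st.py
```

```text
46.07 [ 471.2 -194.    20.5] [3.14  0.    1.731] [ 0.07  0.27  0.27  1.97 -0.09  0.91  0.54] [ 5.1  1.2 -8.5] [ 0.2  -1.12  0.04] 13.1
```

arm_command(targets=[[0,0.003,0,-0.002,0,0,0.04],[0,0.003,0,-0.002,0,0,0.08],[0,0.003,0,-0.002,0,0,0.12],[0,0.003,0,-0.002,0,0,0.16],[0,0.003,0,-0.002,0,0,0.2],[0,0.003,0,-0.002,0,0,0.24],[0,0.003,0,-0.002,0,0,0.24]])

```text
time: 46.65
ee_pos: [470.8, -194.1, 20.4]
tcp_rot: [3.141, -0.001, 2.103]
ft_force: [-3.9, 3.9, 6.8]
opening: 12.8
grasp_force: 54.7
```

```bash
python3 st.py
```

```text
46.65 [ 470.8 -194.1   20.4] [ 3.141e+00 -1.000e-03  2.103e+00] [ 0.11  0.27  0.21  1.97 -0.07  0.91  0.89] [-3.9  3.9  6.8] [ 0.85  0.86 -1.48] 12.8
```

The moment jumped to -1.48 N m at 120° yaw, so the knob is on its stop. I'll release and retreat.

arm_command(targets=[[0.5,0,0,0,0,0,0],[0.5,0,0,0,0,0,0],[0.5,0,0,0,0,0,0],[0.5,0,0,0,0,0,0],[0.5,0,0,0.1,0,0,0],[0.5,0,0,0.2,0,0,0],[0.5,0,0,0.35,0,0,0],[0.5,0,0,0.5,0,0,0],[0.5,0,0,0.65,0,0,0],[0.5,0,0.15,0.65,0,0,0],[0.5,0,0.3,0.65,0,0,0],[0.5,0,0.45,0.65,0,0,0]])

```text
time: 47.65
ee_pos: [471.2, -80.6, 182.9]
tcp_rot: [3.14, 0.001, 2.102]
ft_force: [0.9, -0.4, -0.9]
opening: 42.3
grasp_force: 0.0
```

arm_command(targets=[[0.5,0,0.15,0.1,0,0,0],[0.5,0,0.3,0.1,0,0,0],[0.5,0,0.4,0.1,0,0,0],[0.5,0,0.4,0.1,0,0,0],[0.5,0,0.4,0.1,0,0,0],[0.5,0,0.4,0.1,0,0,0],[0.5,0,0.4,0.1,0,0,0]])

```text
time: 48.23
ee_pos: [471.0, 16.9, 206.9]
tcp_rot: [-3.141, 0.0, 2.102]
ft_force: [-0.2, 0.5, -0.2]
opening: 42.9
grasp_force: 0.0
```

```bash
python3 st.py; python3 fin.py; python3 - <<'E'
from h import *
for n in('scene','top'):
    c=cam(n);P=cloud(c);k=(np.hypot(P[...,0]-471.5,P[...,1]+196)<35)&(P[...,2]>50)&(P[...,2]<72);X=P[k]
    if len(X)>5:
        a=cv2.minAreaRect(X[:,:2].astype(np.float32));print(n,len(X),X.mean(0).round(1),a, 'panel brightness',c['img'][(abs(P[...,0]-521)<25)&(abs(P[...,1]+298)<25)].mean(0).round())
    h=cv2.cvtColor(c['img'],cv2.COLOR_RGB2HSV).astype(int)
    m=((h[...,0]<6)|(h[...,0]>174))&(h[...,1]>170)&(h[...,2]>90)&(np.hypot(P[...,0]-663,P[...,1]-205)<30)
    v,u=np.nonzero(m);print('pin',onz(c,u.mean(),v.mean(),84).round(1),P[m][:,2].max().round(),m.sum())
    k=(c['img'].min(2)>120)&(abs(P[...,2]-52)<8)&(abs(P[...,0]-530)<200)&(P[...,1]>150)
    th=.9495;q=(P[k][:,:2]-[494.2,289.3])@np.array([np.cos(th),np.sin(th)]);print('cover rack x',np.percentile(q,[1,99]).round(),k.sum())
E
```

```text
48.23 [471.   16.9 206.9] [-3.141  0.     2.102] [-0.14 -0.01  0.01  1.85  0.    1.3   0.4 ] [-0.2  0.5 -0.2] [-0.05  0.04  0.01] 42.9
blue 259 lid@z [493.7 285.7] lid-8 [494.1 287.2]
orange 421 lid@z [431.1 336.3] lid-8 [431.1 338.1]
(432, 334) depth lid z
[431.2 334.1  34.4] 3.0
slopes [ 7.0000e-03 -1.7000e-02  3.4366e+01]
(494.3, 289) depth lid z
[493.8 289.   34.8] 2.7
slopes [-4.0000e-03 -5.0000e-03  3.4692e+01]
scene 76 [ 473.7 -191.    60.4] ((472.34002685546875, -191.6752166748047), (19.32087516784668, 41.6689567565918), 36.64088821411133) panel brightness [195. 194. 176.]
pin [664.9 207.2  84. ] 100.0 51
cover rack x [ 88. 301.] 2948
top 91 [ 471.8 -195.    63.7] ((472.2370300292969, -195.50045776367188), (13.971918106079102, 43.4320068359375), 27.117712020874023) panel brightness [167. 170. 159.]
pin [663.2 204.   84. ] 102.0 14
cover rack x [ 86. 289.] 3558
```

```bash
python3 - <<'E'
from m import *
c=C['top'];P=cloud(c);print('start panel',c['img'][(abs(P[...,0]-521)<25)&(abs(P[...,1]+298)<25)].mean(0).round())
print(r.close_job())
E
```

```text
start panel [192. 194. 190.]
the job is handed in; nothing more can be done
None
```

I finished the job and handed it in: the pin is parked in the yellow notch, the cover is fully open, and blue then orange (the only two dishes there) were each viewed and set about 1 mm off centre on their discs. The dimmer is turned to its off stop.

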